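# Load the tray steriliser, pin its sprung hold-down arm and shut the drawer

### The arm

A 6-joint arm with a two-finger parallel gripper is mounted at the origin on the work surface. World frame = base frame: x ahead of the robot, y to its left, z up, the work surface at z = 0. Lengths are in mm, angles in rad, forces in N, time in s.
With the tool pointing down it reaches from about 400 to 925 mm from the base axis. Payload 12.5 kg.
Tool frame: the origin (TCP) lies midway between the tips of the shut fingers; the grasp point (between the pads) lies 19 mm behind it; z points along the fingers, y is the line along which they close (so a half turn about z gives the same grasp; the last joint's range is limited). The gripper opens to 95 mm and grips with 3 to 60 N. Pads are 20 mm wide; open, the fingers measure 119 mm over their backs; the gripper's body (75 mm by 180 mm) begins 59 mm behind the grasp point.
Start: joints at [1.081, 0.491, 1.559, -0, 1.092, -0.106], TCP at [234.014, 579.555, 214.661] pointing down, gripper open.
Joint ranges: [-3.1, 3.1], [-0.84, 2.19], [0.05, 2.79], [-1.13, 4.28], [0.06, 2.93], [-2.69, 2.69]. Speed limits (rad/s): [2.22, 2.22, 2.79, 3.14, 3.14, 3.14].

### API

Orientations are given as a rotation vector (axis times angle).
In Python, from cell import bot gives the robot as it stands. The module is installed in compiled form; this text tells all that it offers.
- The arm moves only by the tool arm_command, never from a script. Its arguments are lists of equal length, an entry for each row: "gripper": the gripper's target within -1 to 1 (shut at 1, half-way at 0, fully open at -1); "linear": the shift along the tool's x, y, z as a fraction of full scale, a list of three; "dr": the turn, a rotation vector about the tool's x, y, z as a fraction of full scale, a list of three. A call has 1 to 5 rows; each row is the pose to reach, as a shift and turn from the pose commanded when the call began, along the tool's axes at that moment; what a row does not reach only later rows make up. Full scale, the value 1, is 0.08 m for a shift and pi/4 rad for a turn. A row lasts 1/12 s, in which the tool goes at most 41.7 mm and 7.16 degrees, less where a joint would pass 70% of its speed; a pose out of reach is approached as far as the arm can. A call with a number of a shift or a turn outside -1 to 1 is refused whole. A call with a gripper value outside its range is refused whole. The fingers move at their own pace and stop on an object; the grip force is fixed at half the most. Time passes only in rows, so rows that repeat a pose let the fingers close. It gives the time, the measured TCP pose, the force, the opening and the grip force at its end, in the units of the state.
- bot.state(): the state, without advancing time (a new reading comes with each control period).
- bot.camera(name): name is "scene" or "top" or "wrist"; returns the picture (420x560x3 uint8, red, green, blue); there is no depth.
- bot.camera_model(name): a dict with "intrinsics" (3x3 intrinsics, pixels), "rvec" (rotation vector, rad) and "tvec" (3), from world to camera coordinates, as OpenCV has them; the wrist camera has in their place "T_tool_cam" (4x4, takes a point from camera to tool coordinates, whose origin is the TCP and whose axes are the flange's). Camera axes: x right, y down, z forward; pixel columns grow to the right and rows downward; lengths in mm; the calibration is good to about 2 mm. A picture is of the moment at which its call begins: read the wrist's pose just before it. camera_model takes no time and is no camera call.
- bot.sign_off(): hands the job in; it is judged then, once.
The state is a dict: "time_s": time; "qpos": joint angles; "qd": joint speeds; "tau": joint torques, N m; "ee_pos": TCP position; "ee_rot": TCP orientation; "wrist_force": force on the tool from outside, world axes, zero at the start; "ft_torque": the same for the moment, N m; "gripper_width": opening from 0.0 (shut) to 1.0 (fully open); "finger_force": force on a finger pad.
Only numpy, scipy, OpenCV 4.12 (cv2) and the standard library are available. Lean on these libraries where they do the work, as an engineer would, in place of code of your own. Each camera call takes 0.05 s, during which the arm holds its last target. There are 200 camera calls.

### The job

Pull the steriliser's drawer fully open and lay every handpiece from the table into a pair of notches of its own in the tray, nose towards the back. Then swing the sprung hold-down arm across them against its spring, lock it by putting the loose pin fully into its hole in the tray so that the arm rests against it, and push the drawer fully shut. Leave the other things on the table where they are.

Things in the scene. Friction and masses are not known exactly. Their poses are not given: they have to be found in the camera images.
- drawer (a joint): steel tray drawer of a low white cabinet (fixed, 300 deep x 330 wide x 130 mm high, open mouth facing the robot, 112 mm high inside). 0 = fully shut (front lip flush with the cabinet's front), 0.275 m = fully out towards the robot; starts shut or a little ajar. It stays where it is left; about 8 N moves it.
- tray (a point): drawer's reference point: under the middle of its lip's front face, at table level; x axis to the back of the cabinet (drawer opens to -x), y left, z up. Tray 270 long, 300 mm wide; floor 14, rims 30, back wall 52 mm above the table. Offsets in mm below are (x, y) in this frame. Four places for handpieces: grip middles at x 175, y 66, 18, -30, -78, 45 mm above the table.
- handle (a point): upright grey handle post in front of the middle of the drawer's lip, 16 mm thick (along the tray's x), 30 mm wide (along y), top 105 mm above the table. The point is 20 mm below its top, 45 mm in front of the lip; 37 mm are free between post and lip.
- lip_left (a point): top of the lip's left front corner (0, 150), 30 mm above the table. Handpieces lie along the tray's x in notches (28 mm wide, 16 mm deep) of two white rails at x 145 and 205, notch bottoms 34 mm above the table, between a white front stop (face at x 117, 50 mm high) and the back wall (face at x 265): about 10 mm free at each end.
- lip_right (a point): top of the lip's right front corner (0, -150), 30 mm above the table. The pin's hole is at (213, -120): 14 mm wide, 32 mm deep, in a 34 mm square aluminium block, mouth 52 mm above the table. With the bar straight across it lies just in front of the bar's front face, so that the bar then leans on the pin.
- bar_end (a point): sprung hold-down arm: steel bar 12 wide, 256 mm long, 60 to 73 mm above the table, on an upright axis at (225, 124). The point is 244 mm from the axis, x outwards. Its spring holds it pointing to the robot, 5 degrees to the right; swings 93 degrees, counter-clockwise from above; straight across to the right it pushes back with 3 N. The held pin, foot just over the block, can push its left side round and go in.
- pin_head (a point): loose locking pin: round shaft 12 mm thick, 61 mm long, tapered foot; square head 20 x 20 x 29 mm. The point is the head's middle, 75.5 mm above the foot; x is square to a side of the head, z up. Starts upright in a 14 mm hole, 32 mm deep, in a fixed white block 70 x 70 x 40 mm. Fully in the tray's hole its foot is 20 mm above the table, its head 81 to 110 mm.
- hp1_mid (a point): a manicure-drill handpiece, about 0.15 kg, lying on the table: square dark-blue grip 22 x 22 x 95 mm, with a round steel nose 18 mm thick and 30 mm long on one end. The point is the middle of the grip, half-way up; its x axis points to the nose. All handpieces are alike; two to four are present (absent ones give None).
- hp1_nose (a point): the nose tip of that handpiece, 77.5 mm from the middle of its grip.
- hp2_mid (a point): a manicure-drill handpiece, about 0.15 kg, lying on the table: square dark-blue grip 22 x 22 x 95 mm, with a round steel nose 18 mm thick and 30 mm long on one end. The point is the middle of the grip, half-way up; its x axis points to the nose. All handpieces are alike; two to four are present (absent ones give None).
- hp2_nose (a point): the nose tip of that handpiece, 77.5 mm from the middle of its grip.
- hp3_mid (a point): a manicure-drill handpiece, about 0.15 kg, lying on the table: square dark-blue grip 22 x 22 x 95 mm, with a round steel nose 18 mm thick and 30 mm long on one end. The point is the middle of the grip, half-way up; its x axis points to the nose. All handpieces are alike; two to four are present (absent ones give None).
- hp3_nose (a point): the nose tip of that handpiece, 77.5 mm from the middle of its grip.
- hp4_mid (a point): a manicure-drill handpiece, about 0.15 kg, lying on the table: square dark-blue grip 22 x 22 x 95 mm, with a round steel nose 18 mm thick and 30 mm long on one end. The point is the middle of the grip, half-way up; its x axis points to the nose. All handpieces are alike; two to four are present (absent ones give None).
- hp4_nose (a point): the nose tip of that handpiece, 77.5 mm from the middle of its grip.
- cream_jar: white jar, 64 mm wide, 50 mm high, standing about: not part of the job. Origin at the centre of its underside.
- polish_a: amber polish bottle, 38 mm wide, 80 mm high, standing about: not part of the job. Origin at the centre of its underside.
- polish_b: clear polish bottle, 38 mm wide, 80 mm high, standing about: not part of the job. Origin at the centre of its underside.
- buffer: grey buffer block 95 x 28 x 26 mm, standing about: not part of the job. Origin at the centre of its underside.
- mug: white mug, 80 mm wide, 90 mm high, standing about: not part of the job. Origin at the centre of its underside.
- foot_file: foot file, 190 mm long, lying flat, standing about: not part of the job. Origin at the centre of its underside.
- sponge_case: clear case 90 x 60 x 35 mm, standing about: not part of the job. Origin at the centre of its underside.

How it is judged:
By the outcome, as a careful person would: the job done as asked, in the order asked, and still so for the second after the job is handed in, with the robot touching nothing.
Of hp1, hp2, hp3, hp4 only 2 to 4 are there at a start; the rules pass over those that are not, and their reading is None.
At some moment in a run one of hp1, hp2, hp3, hp4 may be knocked a few centimetres aside while the robot is not near it.
It also fails if it takes over 210 s, if anything falls off the work surface, if the arm or the gripper's body presses on something with over 40 N, if the wrist force passes 120 N, or if a joint passes its speed limit or range.

## Working session

There is one attempt and no reset: what is moved stays moved. The work goes in short steps, Python scripts to look and compute and a tool call to move; the robot and the scene stay as the last step left them, time stands still between calls to the robot, and variables do not carry over. Pictures are saved under pics/ and viewed, at most 14 in all, crops included, and the job is handed in when it is done.

Besides the shell and the picture viewer there is one more tool, called after "Call:" as a command line: name --argument value ..., lists and objects as JSON in quotes. arm_command: Moves the arm, as the interface text tells. Shift numbers are shares of 0.08 m and turn numbers shares of pi/4 rad, none past 1 either way. Its arguments: {"type":"object","properties":{"gripper":{"type":"array"},"linear":{"type":"array"},"dr":{"type":"array"}},"required":["gripper","linear","dr"]}

```bash
mkdir -p pics; ls; python3 - <<'E'
from cell import bot
import cv2,numpy as np
for n in ("scene","top"):
    im=bot.camera(n); cv2.imwrite(f"pics/{n}0.png",im[:,:,::-1])
    m=bot.camera_model(n); print(n,{k:np.round(v,4).tolist() for k,v in m.items()})
print(bot.camera_model("wrist"))
print(bot.state())
E
```

```text
pics
scene {'intrinsics': [[439.8896, 0.0, 278.1309], [0.0, 439.8896, 214.4388], [0.0, 0.0, 1.0]], 'rvec': [2.2411, 0.6752, -0.2849], 'tvec': [-457.485, -140.5051, 1508.6157]}
top {'intrinsics': [[529.7659, 0.0, 279.0654], [0.0, 529.7659, 207.3948], [0.0, 0.0, 1.0]], 'rvec': [2.0783, -2.1314, 0.2297], 'tvec': [28.6331, 550.2106, 1451.1256]}
{'intrinsics': array([[333.41382868,   0.        , 276.32983198],
       [  0.        , 333.41382868, 211.39504223],
       [  0.        ,   0.        ,   1.        ]]), 'T_tool_cam': array([[ 9.62543282e-04, -9.57380005e-01, -2.88829707e-01,
         8.02862700e+01],
       [ 9.99999492e-01,  8.34655094e-04,  5.65941423e-04,
        -1.84861934e-01],
       [-3.00747816e-04, -2.88830105e-01,  9.57380322e-01,
        -1.70924314e+02],
       [ 0.00000000e+00,  0.00000000e+00,  0.00000000e+00,
         1.00000000e+00]])}
{'time_s': 0.1, 'qpos': array([ 1.08138539e+00,  4.91531615e-01,  1.55935277e+00, -1.01860796e-05,
        1.09172121e+00, -1.05571061e-01]), 'qd': array([ 0.00026337, -0.00087602, -0.00169836, -0.00037016, -0.00066826,
       -0.00104604]), 'tau': array([ 1.58489380e-03, -6.13622475e+01, -2.58605254e+01,  6.93794154e-02,
        4.69641387e-02, -7.22168488e-05]), 'ee_pos': array([233.92104485, 579.35560727, 214.11240835]), 'ee_rot': array([-5.99177437e-01, -3.08363054e+00,  1.52524279e-03]), 'wrist_force': array([-0.0649707 ,  0.01121374, -0.16955384]), 'ft_torque': array([-0.00636564, -0.02303371, -0.02043331]), 'finger_force': 0.0, 'gripper_width': 0.9951741616364776}
```

View pics/top0.png

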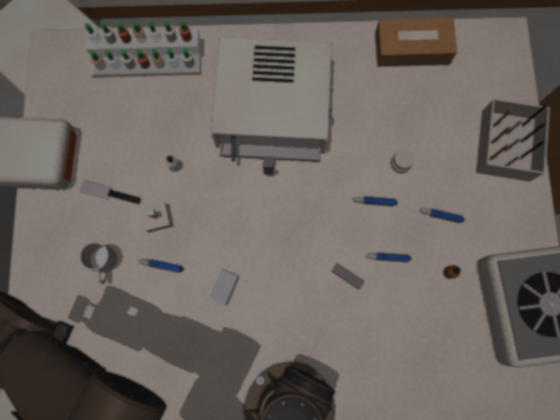

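View pics/scene0.png

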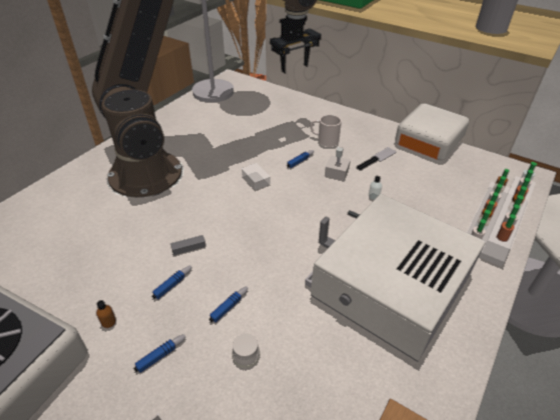

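The top view shows the drawer slightly ajar, with its lip running from about (220,156) to (321,159). The handle is at (269,166), the pin block at (155,215), and there are four blue handpieces near (377,201), (442,215), (390,257) and (163,266), all with noses to image left.

```bash
cat > h.py <<'E'
from cell import bot
import cv2, numpy as np
from scipy.spatial.transform import Rotation as R
def cam(n):
    m=bot.camera_model(n); K=m["intrinsics"]
    if n=="wrist":
        s=bot.state(); T=np.eye(4); T[:3,:3]=R.from_rotvec(s["ee_rot"]).as_matrix(); T[:3,3]=s["ee_pos"]
        return K, T@m["T_tool_cam"]
    W=np.eye(4); W[:3,:3]=R.from_rotvec(m["rvec"]).as_matrix(); W[:3,3]=m["tvec"]
    return K, np.linalg.inv(W)
def ray(kt,uv):
    K,T=kt; d=T[:3,:3]@np.linalg.solve(K,[uv[0],uv[1],1]); return T[:3,3],d
def onz(kt,uv,z):
    o,d=ray(kt,uv); return (o+d*(z-o[2])/d[2])
def proj(kt,p):
    K,T=kt; c=np.linalg.inv(T)@np.r_[p,1]; q=K@c[:3]; return q[:2]/q[2]
def two(k1,u1,k2,u2):
    o1,d1=ray(k1,u1);o2,d2=ray(k2,u2); d1/=np.linalg.norm(d1);d2/=np.linalg.norm(d2)
    s=np.linalg.lstsq(np.c_[d1,-d2],o2-o1,rcond=None)[0]; a,b=o1+s[0]*d1,o2+s[1]*d2
    return (a+b)/2,np.linalg.norm(a-b)
def blue(im,mn=60):
    h=cv2.cvtColor(im,cv2.COLOR_RGB2HSV); m=cv2.inRange(h,(100,110,25),(130,255,255))
    m=cv2.morphologyEx(m,cv2.MORPH_CLOSE,np.ones((5,5)))
    return [c for c in cv2.findContours(m,cv2.RETR_EXTERNAL,cv2.CHAIN_APPROX_NONE)[0] if cv2.contourArea(c)>mn]
def yaw():
    M=R.from_rotvec(bot.state()["ee_rot"]).as_matrix(); return np.degrees(np.arctan2(M[1,0],M[0,0]))
def fitpose(kt,c,z):
    P=np.array([onz(kt,p[0],z)[:2] for p in c]).astype(np.float32)
    (cx,cy),(w,h),a=cv2.minAreaRect(P); 
    if w<h: a+=90; w,h=h,w
    return (cx,cy),w,h,a%180
def plan(x,y,z,yw,drop=0):
    """split a pose change into calls (each <=75 mm/axis, <=34 deg); prints in tool units"""
    s=bot.state(); M0=R.from_rotvec(s["ee_rot"]); p0=s["ee_pos"]
    M1=R.from_euler('z',yw,degrees=True)*R.from_euler('x',180,degrees=True)
    r=(M0.inv()*M1).as_rotvec(); d=np.array([x,y,z])-p0
    n=int(max(1,np.ceil(np.linalg.norm(r)/np.radians(34)),np.ceil(np.abs(d).max()/78)))
    for i in range(n):
        Mi=M0*R.from_rotvec(r*i/n)
        l=Mi.inv().apply(d/n)/80; w=r/n/(np.pi/4)
        print(i,np.round(l,3).tolist(),np.round(w,3).tolist(),"rows>=",int(max(np.ceil(np.linalg.norm(d/n)/41.7),np.ceil(np.degrees(np.linalg.norm(r))/n/7.16))))
E
python3 - <<'E'
from h import *
im=bot.camera("top"); k=cam("top")
for c in blue(im): print("hp",np.round(np.array(fitpose(k,c,20)[0])),np.round(fitpose(k,c,20)[1:],1),c.mean(0))
print("cam",k[1][:3,3], cam("scene")[1][:3,3])
for n,uv,z in (("lipL",(221,156),30),("lipR",(321,159),30),("cabL",(213,141),130),("cabR",(327,147),130),("handle",(269,161),105),("pin",(153,211),113)): print(n,onz(k,uv,z).round(0))
a=cv2.resize(im[120:250,130:340],None,fx=3.8,fy=3.8,interpolation=cv2.INTER_CUBIC); cv2.imwrite("pics/c1.png",a[:,:,::-1])
E
```

```text
hp [398. 347.] [92.8 16.3 76.6] [[164.26865672 265.40298507]]
hp [ 406. -310.] [89.  16.3 84.4] [[392.79104478 256.85074627]]
hp [ 523. -474.] [90.8 17.  75.5] [[446.31343284 215.50746269]]
hp [ 572. -281.] [90.9 17.  83.2] [[379.29850746 200.70149254]]
cam [ 222.35615674   16.45150865 1536.10026694] [1036.2220766  -751.13506116  931.12584778]
lipL [719. 184.  30.]
lipR [ 702. -114.   30.]
cabL [730. 195. 130.]
cabR [ 704. -123.  130.]
handle [676.  40. 105.]
pin [538. 362. 113.]
```

View pics/c1.png

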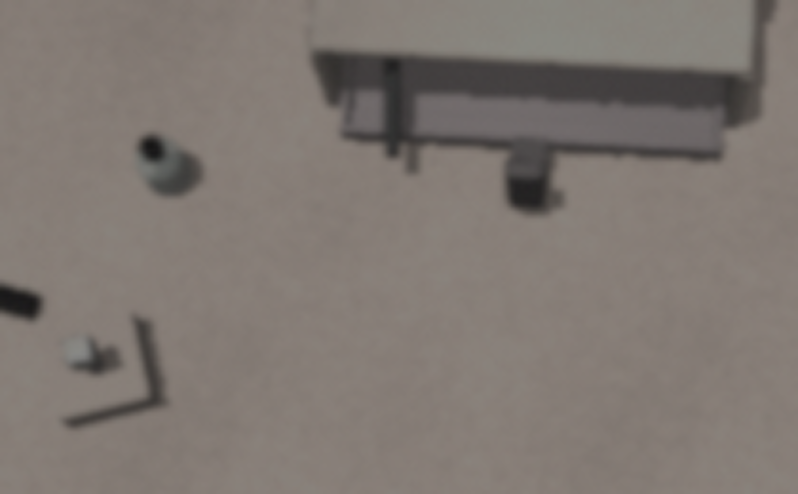

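The lip's front edge runs from about px (220,155) to (319.5,160), and the handle top is near (269.7,160). The bar end sticks out just left of the handle at (235,160). The pin head is near (151,212).

```bash
python3 -c "
from h import *
plan(610,36,230,176)"
```

```text
0 [-0.986, -0.648, -0.028] [-0.0, -0.0, -0.057] rows>= 3
1 [-0.956, -0.692, -0.028] [-0.0, -0.0, -0.057] rows>= 3
2 [-0.924, -0.734, -0.028] [-0.0, -0.0, -0.057] rows>= 3
3 [-0.89, -0.775, -0.028] [-0.0, -0.0, -0.057] rows>= 3
4 [-0.855, -0.814, -0.028] [-0.0, -0.0, -0.057] rows>= 3
5 [-0.817, -0.851, -0.028] [-0.0, -0.0, -0.057] rows>= 3
6 [-0.778, -0.887, -0.028] [-0.0, -0.0, -0.057] rows>= 3
```

Call:
arm_command --gripper '[-1,-1,-1]' --linear '[[-0.986,-0.648,-0.028],[-0.986,-0.648,-0.028],[-0.986,-0.648,-0.028]]' --dr '[[0,0,-0.057],[0,0,-0.057],[0,0,-0.057]]'

```text
time_s: 0.4
ee_pos: [289.4, 498.7, 216.7]
ee_rot: [0.531, 3.096, -0.002]
wrist_force: [0.3, 1.0, -0.1]
gripper_width: 1.0
finger_force: 0.0
```

Call:
arm_command --gripper '[-1,-1,-1]' --linear '[[-0.956,-0.692,-0.028],[-0.956,-0.692,-0.028],[-0.956,-0.692,-0.028]]' --dr '[[0,0,-0.057],[0,0,-0.057],[0,0,-0.057]]'

```text
time_s: 0.65
ee_pos: [343.4, 421.0, 219.2]
ee_rot: [0.463, 3.107, -0.001]
wrist_force: [-0.0, 0.7, 0.4]
gripper_width: 1.002
finger_force: 0.0
```

Call:
arm_command --gripper '[-1,-1,-1]' --linear '[[-0.924,-0.734,-0.028],[-0.924,-0.734,-0.028],[-0.924,-0.734,-0.028]]' --dr '[[0,0,-0.057],[0,0,-0.057],[0,0,-0.057]]'

```text
time_s: 0.9
ee_pos: [397.2, 343.6, 221.5]
ee_rot: [0.394, 3.116, -0.001]
wrist_force: [-0.5, 1.1, 0.3]
gripper_width: 0.998
finger_force: 0.0
```

Call:
arm_command --gripper '[-1,-1,-1]' --linear '[[-0.89,-0.775,-0.028],[-0.89,-0.775,-0.028],[-0.89,-0.775,-0.028]]' --dr '[[0,0,-0.057],[0,0,-0.057],[0,0,-0.057]]'

```text
time_s: 1.15
ee_pos: [451.1, 266.1, 223.7]
ee_rot: [0.324, 3.124, -0.0]
wrist_force: [-0.2, -0.4, -0.2]
gripper_width: 1.0
finger_force: 0.0
```

Call:
arm_command --gripper '[-1,-1,-1]' --linear '[[-0.855,-0.814,-0.028],[-0.855,-0.814,-0.028],[-0.855,-0.814,-0.028]]' --dr '[[0,0,-0.057],[0,0,-0.057],[0,0,-0.057]]'

```text
time_s: 1.4
ee_pos: [505.0, 188.4, 225.8]
ee_rot: [0.255, 3.13, -0.0]
wrist_force: [-0.5, 0.1, -0.5]
gripper_width: 0.993
finger_force: 0.0
```

Call:
arm_command --gripper '[-1,-1,-1]' --linear '[[-0.817,-0.851,-0.028],[-0.817,-0.851,-0.028],[-0.817,-0.851,-0.028]]' --dr '[[0,0,-0.057],[0,0,-0.057],[0,0,-0.057]]'

```text
time_s: 1.65
ee_pos: [558.7, 110.7, 228.0]
ee_rot: [0.185, 3.135, -0.001]
wrist_force: [0.7, 0.2, 0.2]
gripper_width: 1.001
finger_force: 0.0
```

Call:
arm_command --gripper '[-1,-1,-1,-1]' --linear '[[-0.778,-0.887,-0.028],[-0.778,-0.887,-0.028],[-0.778,-0.887,-0.028],[-0.778,-0.887,-0.028]]' --dr '[[0,0,-0.057],[0,0,-0.057],[0,0,-0.057],[0,0,-0.057]]'

```text
time_s: 1.98
ee_pos: [611.1, 34.5, 229.7]
ee_rot: [-0.116, -3.139, -0.0]
wrist_force: [-0.2, 0.1, 0.1]
gripper_width: 0.999
finger_force: 0.0
```

```bash
python3 -c "
from h import *
print(yaw(),bot.state()['ee_pos'],cam('wrist')[1].round(3).tolist())
cv2.imwrite('pics/w1.png',bot.camera('wrist')[:,:,::-1])"
```

```text
175.7637354771822 [611.06988261  34.52876573 229.65680104] [[0.073, 0.955, 0.288, 530.889], [0.997, -0.07, -0.021, 39.837], [0.0, 0.289, -0.957, 400.608], [0.0, 0.0, 0.0, 1.0]]
```

View pics/w1.png

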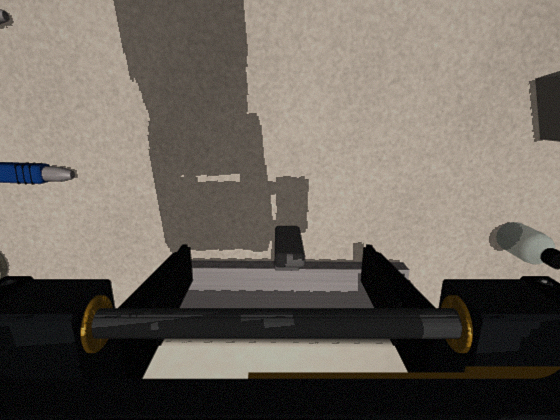

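The wrist view looks with image down = +x. The handle's top face spans about (275–304, 248–269) and its front face begins at (289,228). The lip's top edge is at rows 262–268, from about x=190 to 408.

```bash
python3 -c "
from h import *
k=cam('wrist')
for uv,z in (((276,249),105),((304,249),105),((276,269),105),((303,269),105),((192,267),30),((408,270),30)): print(uv,z,onz(k,uv,z).round(1))
im=cv2.imread('pics/w1.png'); a=cv2.resize(im[210:300,170:430],None,fx=3,fy=3,interpolation=cv2.INTER_CUBIC); cv2.imwrite('pics/w1c.png',cv2.convertScaleAbs(a,alpha=1.6,beta=25))"
```

```text
(276, 249) 105 [656.1  31.9 105. ]
(304, 249) 105 [658.   58.7 105. ]
(276, 269) 105 [677.2  30.4 105. ]
(303, 269) 105 [679.1  56.7 105. ]
(192, 267) 30 [704.4 -74.5  30. ]
(408, 270) 30 [727.5 189.   30. ]
```

View pics/w1c.png

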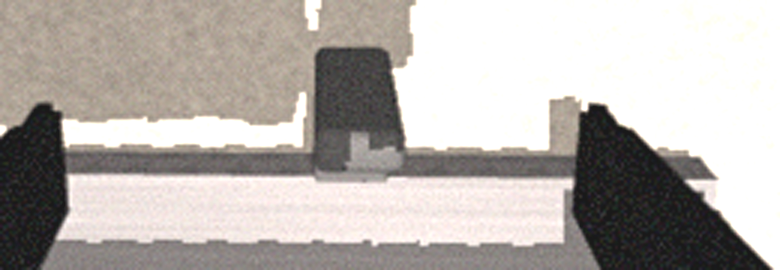

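The handle top's centre comes out at about (669,43.5), and the lip line gives a tray yaw of about -4.9°.

```bash
python3 -c "
from h import *
plan(669,43.5,68,175.1)
k=cam('top')
for u in ((212.4,133.7),(327.9,139)): print(onz(k,u,130).round(1))"
```

```text
0 [-0.244, 0.049, 0.673] [0.0, -0.0, 0.005] rows>= 2
1 [-0.243, 0.05, 0.674] [0.0, -0.0, 0.005] rows>= 2
2 [-0.243, 0.051, 0.674] [0.0, -0.0, 0.005] rows>= 2
[752.  196.7 130. ]
[ 727.8 -126.6  130. ]
```

Call:
arm_command --gripper '[-1,-1,-1]' --linear '[[-0.73,0.15,0],[-0.73,0.15,0],[-0.73,0.15,0]]' --dr '[[0,0,0.015],[0,0,0.015],[0,0,0.015]]'

```text
time_s: 2.28
ee_pos: [670.6, 46.4, 229.6]
ee_rot: [0.127, 3.139, 0.001]
wrist_force: [-0.1, 0.1, -0.4]
gripper_width: 0.998
finger_force: 0.0
```

Call:
arm_command --gripper '[-1,-1,-1]' --linear '[[0,0,1],[0,0,1],[0,0,1]]' --dr '[[0,0,0],[0,0,0],[0,0,0]]'

```text
time_s: 2.53
ee_pos: [664.8, 45.8, 143.8]
ee_rot: [-0.127, -3.128, -0.0]
wrist_force: [-1.4, 0.5, -1.0]
gripper_width: 1.002
finger_force: 0.0
```

Call:
arm_command --gripper '[-1,-1,-1,-1]' --linear '[[0,0,1],[0,0,1],[0,0,1.0],[0,0,1.0]]' --dr '[[0,0,0],[0,0,0],[0,0,0],[0,0,0]]'

```text
time_s: 2.87
ee_pos: [668.4, 44.9, 71.1]
ee_rot: [-0.128, -3.137, -0.0]
wrist_force: [0.4, -0.1, 0.3]
gripper_width: 0.999
finger_force: 0.0
```

Call:
arm_command --gripper '[1,1,1,1,1]' --linear '[[0,0,0],[0,0,0],[0,0,0],[0,0,0],[0,0,0]]' --dr '[[0,0,0],[0,0,0],[0,0,0],[0,0,0],[0,0,0]]'

```text
time_s: 3.28
ee_pos: [669.4, 44.0, 71.5]
ee_rot: [0.129, 3.137, 0.0]
wrist_force: [-0.2, 0.2, -0.3]
gripper_width: 0.704
finger_force: 0.0
```

Call:
arm_command --gripper '[1,1,1,1,1]' --linear '[[0,0,0],[0,0,0],[0,0,0],[0,0,0],[0,0,0]]' --dr '[[0,0,0],[0,0,0],[0,0,0],[0,0,0],[0,0,0]]'

```text
time_s: 3.7
ee_pos: [669.0, 43.9, 70.2]
ee_rot: [-0.129, -3.139, -0.0]
wrist_force: [-0.0, 0.2, -0.7]
gripper_width: 0.354
finger_force: 0.0
```

Call:
arm_command --gripper '[1,1,1,1]' --linear '[[0,0,0],[0,0,0],[0,0,0],[0,0,0]]' --dr '[[0,0,0],[0,0,0],[0,0,0],[0,0,0]]'

```text
time_s: 4.03
ee_pos: [668.9, 43.0, 70.2]
ee_rot: [-0.129, -3.139, 0.002]
wrist_force: [-0.7, -5.6, -0.4]
gripper_width: 0.315
finger_force: 30.0
```

Call:
arm_command --gripper '[1,1,1,1,1]' --linear '[[0.1,0,0],[0.2,0,0],[0.3,0,0],[0.4,0,0],[0.5,0,0]]' --dr '[[0,0,0],[0,0,0],[0,0,0],[0,0,0],[0,0,0]]'

```text
time_s: 4.45
ee_pos: [630.3, 46.2, 70.2]
ee_rot: [0.129, 3.136, -0.001]
wrist_force: [8.3, -5.2, -5.5]
gripper_width: 0.314
finger_force: 30.0
```

Call:
arm_command --gripper '[1,1,1,1,1]' --linear '[[0.2,0,0],[0.4,0,0],[0.6,0,0],[0.8,0,0],[1,0,0]]' --dr '[[0,0,0],[0,0,0],[0,0,0],[0,0,0],[0,0,0]]'

```text
time_s: 4.87
ee_pos: [550.4, 52.9, 70.2]
ee_rot: [0.129, 3.135, -0.001]
wrist_force: [9.2, -6.9, -9.0]
gripper_width: 0.312
finger_force: 30.0
```

Call:
arm_command --gripper '[1,1,1,1,1]' --linear '[[0.2,0,0],[0.4,0,0],[0.6,0,0],[0.8,0,0],[1,0,0]]' --dr '[[0,0,0],[0,0,0],[0,0,0],[0,0,0],[0,0,0]]'

```text
time_s: 5.28
ee_pos: [470.8, 59.6, 70.2]
ee_rot: [0.129, 3.135, -0.001]
wrist_force: [9.2, -8.7, -11.8]
gripper_width: 0.314
finger_force: 30.0
```

Call:
arm_command --gripper '[1,1,1,1]' --linear '[[0.15,0,0],[0.3,0,0],[0.4,0,0],[0.5,0,0]]' --dr '[[0,0,0],[0,0,0],[0,0,0],[0,0,0]]'

```text
time_s: 5.62
ee_pos: [431.0, 62.9, 70.2]
ee_rot: [0.129, 3.136, -0.001]
wrist_force: [9.3, -10.4, -14.0]
gripper_width: 0.313
finger_force: 30.0
```

Call:
arm_command --gripper '[1,1,1]' --linear '[[0.04,0,0],[0.08,0,0],[0.1,0,0]]' --dr '[[0,0,0],[0,0,0],[0,0,0]]'

```text
time_s: 5.87
ee_pos: [424.2, 63.5, 70.2]
ee_rot: [0.129, 3.134, -0.001]
wrist_force: [15.2, -11.8, -19.1]
gripper_width: 0.313
finger_force: 30.0
```

Call:
arm_command --gripper '[1,1,1]' --linear '[[0.03,0,0],[0.05,0,0],[0.05,0,0]]' --dr '[[0,0,0],[0,0,0],[0,0,0]]'

```text
time_s: 6.12
ee_pos: [422.8, 63.6, 70.6]
ee_rot: [0.129, 3.129, -0.001]
wrist_force: [19.3, -13.3, -18.8]
gripper_width: 0.311
finger_force: 30.0
```

Call:
arm_command --gripper '[-1,-1,-1,-1,-1]' --linear '[[-0.05,0,0],[-0.05,0,0],[-0.05,0,0],[-0.05,0,0],[-0.05,0,0]]' --dr '[[0,0,0],[0,0,0],[0,0,0],[0,0,0],[0,0,0]]'

```text
time_s: 6.53
ee_pos: [421.5, 64.4, 70.3]
ee_rot: [-0.129, -3.139, -0.0]
wrist_force: [0.6, 0.4, -0.1]
gripper_width: 0.608
finger_force: 0.0
```

Call:
arm_command --gripper '[-1,-1,-1,-1,-1]' --linear '[[0,0,-0.1],[0,0,-0.4],[0,0,-0.7],[0,0,-1],[0,0,-1]]' --dr '[[0,0,0],[0,0,0],[0,0,0],[0,0,0],[0,0,0]]'

```text
time_s: 6.95
ee_pos: [423.1, 64.5, 154.3]
ee_rot: [0.128, 3.133, 0.0]
wrist_force: [0.0, 1.1, -0.1]
gripper_width: 0.956
finger_force: 0.0
```

Call:
arm_command --gripper '[-1,-1,-1,-1]' --linear '[[-0.2,0,-1],[-0.5,0,-1],[-0.8,0,-1],[-0.8,0,-1]]' --dr '[[0,0,0],[0,0,0],[0,0,0],[0,0,0]]'

```text
time_s: 7.28
ee_pos: [490.2, 58.7, 233.0]
ee_rot: [0.129, 3.132, 0.0]
wrist_force: [-1.3, -0.5, -0.1]
gripper_width: 0.999
finger_force: 0.0
```

Call:
arm_command --gripper '[-1,-1,-1,-1]' --linear '[[-0.8,0,-0.9],[-0.8,0,-0.9],[-0.8,0,-0.9],[-0.8,0,-0.9]]' --dr '[[0,0,0],[0,0,0],[0,0,0],[0,0,0]]'

```text
time_s: 7.62
ee_pos: [551.3, 53.6, 303.9]
ee_rot: [0.129, 3.135, 0.0]
wrist_force: [-0.9, -0.1, -0.4]
gripper_width: 1.002
finger_force: 0.0
```

Call:
arm_command --gripper '[-1,-1,-1,-1]' --linear '[[-0.6,0,0],[-0.6,0,0],[-0.6,0,0],[-0.6,0,0]]' --dr '[[0,0,0],[0,0,0],[0,0,0],[0,0,0]]'

```text
time_s: 7.95
ee_pos: [596.1, 50.0, 300.8]
ee_rot: [-0.129, -3.136, -0.0]
wrist_force: [-0.3, 0.4, 0.6]
gripper_width: 0.998
finger_force: 0.0
```

```bash
python3 -c "
from h import *
print(yaw(),bot.state()['ee_pos'],cam('wrist')[1].round(3).tolist())
im=bot.camera('wrist');cv2.imwrite('pics/w2raw.png',im[:,:,::-1])
cv2.imwrite('pics/w2.png',cv2.resize(cv2.convertScaleAbs(im[:,:,::-1],alpha=1.2,beta=10),(800,600),interpolation=cv2.INTER_CUBIC))"
```

```text
175.2934658926321 [596.05503135  49.98752261 300.78737217] [[0.081, 0.955, 0.285, 516.352], [0.997, -0.078, -0.023, 55.953], [0.0, 0.286, -0.958, 471.942], [0.0, 0.0, 0.0, 1.0]]
```

View pics/w2.png

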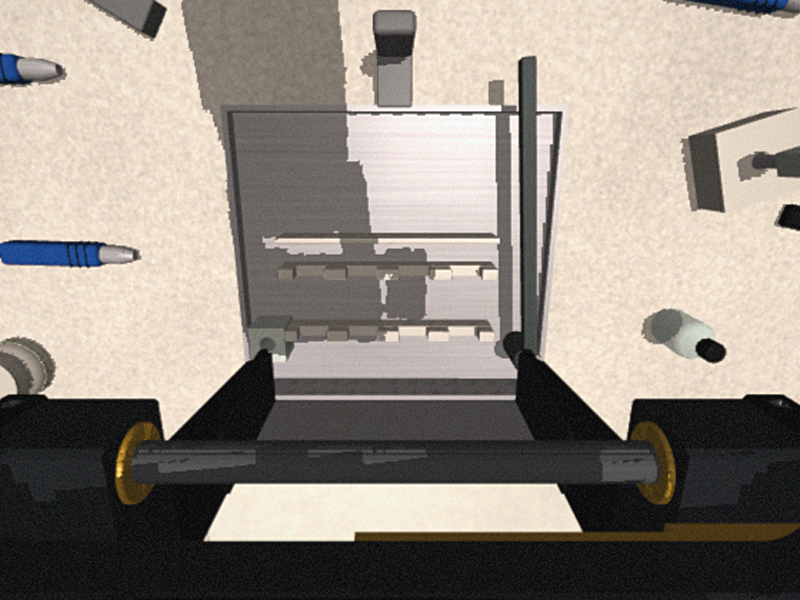

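The drawer is out. In the 800x600 view the lip corners are near (222,107) and (565,107). The handle top is at (394,22), the pin-hole block at (270,337), the rails at rows 272 and 331, and the bar end at (528,58).

```bash
python3 - <<'E'
from h import *
k=cam('wrist'); f=lambda u,z: onz(k,np.array(u)*.7,z)[:2]
R_=f((222,107),30);L=f((565,107),30);H=f((394,22),105)
print('R',R_,'L',L,np.linalg.norm(L-R_),'H',H)
y=(L-R_)/np.linalg.norm(L-R_); x=np.array([y[1],-y[0]]); print('th',np.degrees(np.arctan2(x[1],x[0])))
O=(L+R_)/2; print('O',O,'handle rel',(H-O)@x,(H-O)@y)
for n,u,z in (('hole',(266,345),52),('stopL',(499,241),50),('stopR',(268,241),50),('backwall',(395,380),52),('barend',(528,58),73),('block tl',(249,317),52),('block tr',(291,317),52),
  ('r1 L end',(497,266),50),('r2 L end',(495,323),50)):
    p=f(u,z); print(n,p.round(1),'tray',((p-O)@x).round(1),((p-O)@y).round(1))
# project predicted landmarks
g=lambda a,b,z: (proj(k,np.r_[O+a*x+b*y,z])/.7).round(0)
for n,a in (('hole',(213,-120,52)),('block c1',(196,-137,52)),('block c2',(196,-103,52)),('back',(265,0,52)),('stop',(117,18,50)),('bar',(225-244*np.cos(np.radians(5)),124-244*np.sin(np.radians(5)),73))): print(n,g(*a))
E
```

```text
R [460.84225062 -89.15802756] L [484.83370279 206.13652436] 296.26755167111713 H [426.25558347  62.82533628]
th -4.644841302152025
O [472.83797671  58.4892484 ] handle rel -46.78053977051451 0.5496513825812239
hole [674.1 -79.1] tray 211.7 -120.9
stopL [593.1 143. ] tray 113.1 94.0
stopR [576.5 -62.2] tray 113.1 -111.9
backwall [720.3  39.7] tray 248.1 1.3
barend [450.8 162.8] tray -30.4 102.2
block tl [645.1 -90.5] tray 183.8 -134.5
block tr [648.3 -51.5] tray 183.8 -95.4
r1 L end [615.8 140.8] tray 135.8 93.6
r2 L end [670.3 137.9] tray 190.4 95.1
hole [267. 346.]
block c1 [247. 329.]
block c2 [284. 329.]
back [394. 396.]
stop [414. 245.]
bar [527.  76.]
```

```bash
python3 -c "
from h import *
plan(572,-281,170,83)"
```

```text
0 [-0.009, -0.83, 0.328] [-0.0, -0.0, 0.41] rows>= 3
1 [-0.271, -0.784, 0.328] [-0.0, -0.0, 0.41] rows>= 3
2 [-0.505, -0.658, 0.328] [-0.0, -0.0, 0.41] rows>= 3
3 [-0.688, -0.464, 0.328] [-0.0, -0.0, 0.41] rows>= 3
4 [-0.799, -0.223, 0.328] [-0.0, -0.0, 0.41] rows>= 3
```

Call:
arm_command --gripper '[-1,-1,-1]' --linear '[[-0.009,-0.83,0.328],[-0.009,-0.83,0.328],[-0.009,-0.83,0.328]]' --dr '[[0,0,0.41],[0,0,0.41],[0,0,0.41]]'

```text
time_s: 8.25
ee_pos: [590.3, -19.5, 274.0]
ee_rot: [-0.643, -3.072, 0.002]
wrist_force: [-0.6, -0.5, -0.9]
gripper_width: 0.999
finger_force: 0.0
```

Call:
arm_command --gripper '[-1,-1,-1]' --linear '[[-0.271,-0.784,0.328],[-0.271,-0.784,0.328],[-0.271,-0.784,0.328]]' --dr '[[0,0,0.41],[0,0,0.41],[0,0,0.41]]'

```text
time_s: 8.5
ee_pos: [585.6, -85.8, 247.8]
ee_rot: [-1.128, -2.929, 0.002]
wrist_force: [-0.7, 0.6, -0.3]
gripper_width: 1.0
finger_force: 0.0
```

Call:
arm_command --gripper '[-1,-1,-1]' --linear '[[-0.505,-0.658,0.328],[-0.505,-0.658,0.328],[-0.505,-0.658,0.328]]' --dr '[[0,0,0.41],[0,0,0.41],[0,0,0.41]]'

```text
time_s: 8.75
ee_pos: [580.9, -151.8, 221.5]
ee_rot: [-1.583, -2.71, 0.002]
wrist_force: [-1.1, 0.1, 0.6]
gripper_width: 1.0
finger_force: 0.0
```

Call:
arm_command --gripper '[-1,-1,-1]' --linear '[[-0.688,-0.464,0.328],[-0.688,-0.464,0.328],[-0.688,-0.464,0.328]]' --dr '[[0,0,0.41],[0,0,0.41],[0,0,0.41]]'

```text
time_s: 9.0
ee_pos: [576.2, -218.1, 195.3]
ee_rot: [-1.998, -2.421, 0.002]
wrist_force: [-0.7, 0.2, -0.2]
gripper_width: 0.999
finger_force: 0.0
```

Call:
arm_command --gripper '[-1,-1,-1,-1,-1]' --linear '[[-0.799,-0.223,0.328],[-0.799,-0.223,0.328],[-0.799,-0.223,0.328],[-0.799,-0.223,0.328],[-0.799,-0.223,0.328]]' --dr '[[0,0,0.41],[0,0,0.41],[0,0,0.41],[0,0,0.41],[0,0,0.41]]'

```text
time_s: 9.42
ee_pos: [572.9, -280.6, 171.3]
ee_rot: [-2.349, -2.085, -0.0]
wrist_force: [-0.8, -0.3, 1.2]
gripper_width: 1.004
finger_force: 0.0
```

```bash
cat >> h.py <<'E'
def look():
    """blue grips seen from wrist and top"""
    k=cam('wrist'); im=bot.camera('wrist')
    for n,k,i,mn in (('wrist',k,im,400),('top',cam('top'),bot.camera('top'),60)):
        for c in blue(i,mn):
            x,y,w,h=cv2.boundingRect(c); (p,l,b,a)=fitpose(k,c,20 if n=='top' else 19)
            print(n,np.round(p,1),round(l,1),round(b,1),'ang',round(a,1),'box',(x,y,w,h))
    print('ee',bot.state()['ee_pos'].round(1),'yaw',yaw().round(2),'q',bot.state()['qpos'].round(2))
    return im
E
python3 -c "
from h import *
im=look(); cv2.imwrite('pics/w3.png',im[:,:,::-1])"
```

```text
wrist [ 527.6 -472. ] 59.1 20.8 ang 75.0 box (245, 338, 23, 41)
wrist [ 411.9 -309.3] 96.7 27.8 ang 84.5 box (104, 195, 39, 88)
wrist [ 575.6 -282.3] 93.8 20.7 ang 83.8 box (267, 150, 22, 92)
top [398.  347.4] 92.8 16.3 ang 76.6 box (149, 260, 32, 11)
top [ 522.8 -473.8] 90.8 17.1 ang 74.8 box (431, 210, 32, 12)
ee [ 573.5 -280.2  171.7] yaw 83.24 q [-0.56  0.55  1.57  0.    1.02 -0.44]
```

View pics/w3.png

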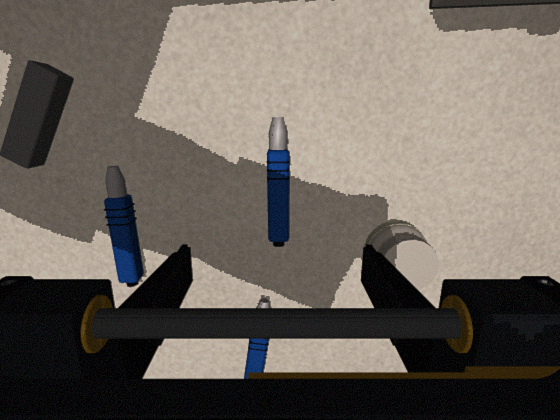

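The grip centre is at about (278,197), with its nose up in the image (+y), well centred. The jar at (410,255) is clear of the fingers.

Call:
arm_command --gripper '[0,0,0]' --linear '[[-0.023,0.03,1],[-0.023,0.03,1],[-0.023,0.03,1]]' --dr '[[0,0,-0.01],[0,0,-0.01],[0,0,-0.01]]'

```text
time_s: 9.77
ee_pos: [573.4, -280.9, 85.5]
ee_rot: [-2.335, -2.089, 0.004]
wrist_force: [-0.9, -0.3, -0.7]
gripper_width: 0.843
finger_force: 0.0
```

Call:
arm_command --gripper '[0,0,0,0]' --linear '[[0,0,0.5],[0,0,0.8],[0,0,1],[0,0,1]]' --dr '[[0,0,0],[0,0,0],[0,0,0],[0,0,0]]'

```text
time_s: 10.1
ee_pos: [575.2, -282.1, 9.8]
ee_rot: [-2.339, -2.092, 0.001]
wrist_force: [0.6, -0.1, -0.7]
gripper_width: 0.565
finger_force: 0.0
```

Call:
arm_command --gripper '[0,0]' --linear '[[0,0,0.08],[0,0,0.08]]' --dr '[[0,0,0],[0,0,0]]'

```text
time_s: 10.27
ee_pos: [576.4, -283.3, 5.9]
ee_rot: [2.342, 2.092, 0.001]
wrist_force: [-1.1, 0.7, -0.7]
gripper_width: 0.51
finger_force: 0.0
```

Call:
arm_command --gripper '[1,1,1,1,1]' --linear '[[0,0,0],[0,0,0],[0,0,0],[0,0,0],[0,0,0]]' --dr '[[0,0,0],[0,0,0],[0,0,0],[0,0,0],[0,0,0]]'

```text
time_s: 10.68
ee_pos: [575.8, -283.3, 5.2]
ee_rot: [2.344, 2.092, 0.0]
wrist_force: [-2.8, 0.2, 5.3]
gripper_width: 0.23
finger_force: 30.0
```

Call:
arm_command --gripper '[1,1,1]' --linear '[[0,0,0],[0,0,0],[0,0,0]]' --dr '[[0,0,0],[0,0,0],[0,0,0]]'

```text
time_s: 10.93
ee_pos: [575.7, -283.3, 5.2]
ee_rot: [2.344, 2.092, 0.0]
wrist_force: [-2.3, 1.2, 5.4]
gripper_width: 0.227
finger_force: 30.0
```

Call:
arm_command --gripper '[1,1,1,1]' --linear '[[0,0,-0.3],[0,0,-0.7],[0,0,-1],[0,0,-1]]' --dr '[[0,0,0],[0,0,0],[0,0,0],[0,0,0]]'

```text
time_s: 11.27
ee_pos: [577.5, -284.3, 89.2]
ee_rot: [2.339, 2.087, 0.003]
wrist_force: [0.7, -0.8, -2.2]
gripper_width: 0.231
finger_force: 30.0
```

Call:
arm_command --gripper '[1,1,1]' --linear '[[0,0,-0.5],[0,0,-0.5],[0,0,-0.5]]' --dr '[[0,0,0],[0,0,0],[0,0,0]]'

```text
time_s: 11.52
ee_pos: [576.2, -283.6, 125.6]
ee_rot: [2.342, 2.09, 0.001]
wrist_force: [0.1, -0.1, -2.5]
gripper_width: 0.227
finger_force: 30.0
```

```bash
python3 -c "
from h import *
im=look()
plan(639.6,-32.6,125,-4.65)"
```

```text
wrist [ 549.9 -428.9] 64.4 30.7 ang 36.2 box (243, 338, 53, 34)
wrist [ 412.5 -309.3] 98.0 29.7 ang 84.4 box (73, 203, 47, 101)
wrist [ 573.7 -320.2] 124.0 38.5 ang 83.9 box (254, 180, 45, 129)
top [398.  347.4] 92.8 16.3 ang 76.6 box (149, 260, 32, 11)
top [ 522.7 -473.7] 90.8 17.0 ang 74.8 box (431, 210, 32, 12)
ee [ 575.2 -283.   123.4] yaw 83.49 q [-0.56  0.61  1.61  0.    0.92 -0.45]
0 [0.8, 0.111, -0.005] [-0.001, 0.0, 0.49] rows>= 4
1 [0.783, -0.197, -0.004] [-0.001, 0.0, 0.49] rows>= 4
2 [0.652, -0.477, -0.005] [-0.001, 0.0, 0.49] rows>= 4
3 [0.426, -0.687, -0.005] [-0.001, 0.0, 0.49] rows>= 4
```

Call:
arm_command --gripper '[1,1,1,1]' --linear '[[0.8,0.111,0],[0.8,0.111,0],[0.8,0.111,0],[0.8,0.111,0]]' --dr '[[0,0,0.49],[0,0,0.49],[0,0,0.49],[0,0,0.49]]'

```text
time_s: 11.95
ee_pos: [591.6, -219.2, 123.0]
ee_rot: [-2.702, -1.599, 0.002]
wrist_force: [-0.2, -0.3, -2.8]
gripper_width: 0.228
finger_force: 30.0
```

Call:
arm_command --gripper '[1,1,1,1]' --linear '[[0.783,-0.197,0],[0.783,-0.197,0],[0.783,-0.197,0],[0.783,-0.197,0]]' --dr '[[0,0,0.49],[0,0,0.49],[0,0,0.49],[0,0,0.49]]'

```text
time_s: 12.28
ee_pos: [607.8, -157.5, 123.5]
ee_rot: [-2.957, -1.057, 0.002]
wrist_force: [0.4, 0.4, -2.4]
gripper_width: 0.229
finger_force: 30.0
```

Call:
arm_command --gripper '[1,1,1,1]' --linear '[[0.652,-0.477,0],[0.652,-0.477,0],[0.652,-0.477,0],[0.652,-0.477,0]]' --dr '[[0,0,0.49],[0,0,0.49],[0,0,0.49],[0,0,0.49]]'

```text
time_s: 12.62
ee_pos: [623.9, -95.5, 123.8]
ee_rot: [-3.105, -0.475, 0.002]
wrist_force: [-0.6, -0.3, -2.2]
gripper_width: 0.228
finger_force: 30.0
```

Call:
arm_command --gripper '[1,1,1,1,1]' --linear '[[0.426,-0.687,0],[0.426,-0.687,0],[0.426,-0.687,0],[0.426,-0.687,0],[0.426,-0.687,0]]' --dr '[[0,0,0.49],[0,0,0.49],[0,0,0.49],[0,0,0.49],[0,0,0.49]]'

```text
time_s: 13.03
ee_pos: [640.0, -34.2, 124.2]
ee_rot: [3.139, -0.119, -0.001]
wrist_force: [0.7, -0.6, -2.0]
gripper_width: 0.228
finger_force: 30.0
```

Call:
arm_command --gripper '[1,1,1,1,1]' --linear '[[0,0,0.3],[0,0,0.6],[0,0,0.7],[0,0,0.7],[0,0,0.7]]' --dr '[[0,0,0],[0,0,0],[0,0,0],[0,0,0],[0,0,0]]'

```text
time_s: 13.45
ee_pos: [640.3, -33.9, 68.9]
ee_rot: [-3.139, 0.126, 0.0]
wrist_force: [0.6, 0.3, -2.2]
gripper_width: 0.229
finger_force: 30.0
```

```bash
python3 -c "
from h import *
im=look(); cv2.imwrite('pics/w4raw.png',im[:,:,::-1]); cv2.imwrite('pics/w4.png',cv2.resize(cv2.convertScaleAbs(im[:,:,::-1],alpha=1.3,beta=10),(800,600),interpolation=cv2.INTER_CUBIC))
plan(639.6,-32.6,64,-4.65)"
```

```text
wrist [629.7 -33.7] 98.5 31.1 ang 175.5 box (254, 180, 45, 129)
top [401.6 364.2] 58.4 15.6 ang 77.4 box (149, 260, 20, 9)
top [ 405.8 -309.8] 89.0 16.3 ang 84.4 box (378, 254, 32, 7)
top [ 522.8 -473.8] 90.8 17.1 ang 74.8 box (431, 210, 32, 12)
ee [640.9 -33.5  70. ] yaw -4.64 q [-0.16  0.68  1.65  0.    0.82  1.5 ]
0 [-0.017, -0.01, 0.075] [0.0, -0.002, 0.0] rows>= 1
```

View pics/w4.png

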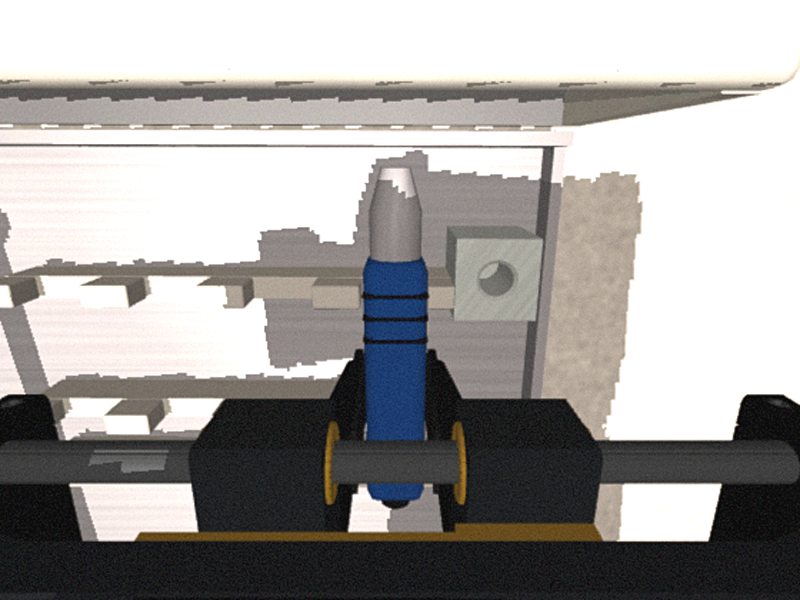

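Image up = +x here. The hole's mouth is centred at (497,279) in the 800x600 view, its block's top face spans (455–541, 240–320), and the tooth to the left of the held handpiece has its top at (313–362, 280–308).

```bash
python3 - <<'E'
from h import *
k=cam('wrist'); f=lambda u,z: onz(k,np.array(u)*.7,z)[:2]
h=f((497.5,279),52); t=np.radians(-4.65); x=np.array([np.cos(t),np.sin(t)]); y=np.array([-x[1],x[0]])
print('hole',h, 'O',h-213*x+120*y)
a,b=f((455,320),52),f((541,320),52); print('block front edge',a,b,np.degrees(np.arctan2(*(a-b)[::-1])), np.linalg.norm(a-b))
O=h-213*x+120*y
for v in (66,18,-30,-78): print(v,(O+175*x+v*y).round(1))
g=lambda a,b,z:(proj(k,np.r_[O+a*x+b*y,z])/.7).round(0)
print([g(200,-44,50),g(200,-64,50),g(210,-64,50),g(200,-92,50),g(200,-78,34),g(270,-150,52),g(265,18,52)])
E
```

```text
hole [673.3855298  -78.85227785] O [470.81486639  58.0203868 ]
block front edge [657.1049183  -60.78004671] [654.22796344 -96.69367894] 85.41995301466255 36.02868092744274
66 [650.6 109.6]
18 [646.7  61.8]
-30 [642.8  13.9]
-78 [638.9 -33.9]
[array([314., 308.]), array([361., 308.]), array([361., 285.]), array([428., 308.]), array([395., 297.]), array([587., 131.]), array([140., 145.])]
```

Call:
arm_command --gripper '[1,1,1,1,1]' --linear '[[-0.03,0.005,0.1],[-0.03,0.005,0.2],[-0.03,0.005,0.3],[-0.03,0.005,0.37],[-0.03,0.005,0.37]]' --dr '[[0,0,0],[0,0,0],[0,0,0],[0,0,0],[0,0,0]]'

```text
time_s: 13.97
ee_pos: [637.8, -33.1, 38.6]
ee_rot: [-3.139, 0.129, 0.0]
wrist_force: [-0.5, 0.4, -1.6]
gripper_width: 0.228
finger_force: 30.0
```

Call:
arm_command --gripper '[1,1]' --linear '[[0,0,0],[0,0,0]]' --dr '[[0,0,0],[0,0,0]]'

```text
time_s: 14.13
ee_pos: [637.7, -33.1, 38.7]
ee_rot: [-3.139, 0.129, 0.001]
wrist_force: [0.6, 0.6, -1.7]
gripper_width: 0.227
finger_force: 30.0
```

Call:
arm_command --gripper '[1,0.24,0.24,0.24,0.24]' --linear '[[0,0,0.015],[0,0,0.015],[0,0,0.015],[0,0,0.015],[0,0,0.015]]' --dr '[[0,0,0],[0,0,0],[0,0,0],[0,0,0],[0,0,0]]'

```text
time_s: 14.55
ee_pos: [637.8, -33.1, 37.8]
ee_rot: [-3.139, 0.129, -0.0]
wrist_force: [0.9, 0.2, -0.5]
gripper_width: 0.375
finger_force: 0.0
```

Call:
arm_command --gripper '[0.24,0.24,0.24,0.24,0.24]' --linear '[[0,0,-0.2],[0,0,-0.5],[0,0,-0.8],[0,0,-1],[0,0,-1]]' --dr '[[0,0,0],[0,0,0],[0,0,0],[0,0,0],[0,0,0]]'

```text
time_s: 14.97
ee_pos: [639.2, -33.3, 121.4]
ee_rot: [3.138, -0.129, 0.008]
wrist_force: [0.5, -0.8, -0.2]
gripper_width: 0.379
finger_force: 0.0
```

```bash
python3 -c "
from h import *
im=look(); plan(409,-310,170,84.4)"
```

```text
wrist [629.1 -32.9] 109.4 24.4 ang 175.8 box (262, 161, 29, 121)
top [ 405.8 -309.8] 89.0 16.3 ang 84.4 box (378, 254, 32, 7)
top [ 522.8 -473.8] 90.8 17.1 ang 74.8 box (431, 210, 32, 12)
ee [637.8 -33.1 118.1] yaw -4.71 q [-0.16  0.61  1.62  0.    0.91  1.5 ]
0 [-0.641, 0.921, -0.163] [0.0, -0.0, -0.495] rows>= 4
1 [-0.943, 0.609, -0.163] [0.0, -0.0, -0.495] rows>= 4
2 [-1.103, 0.206, -0.163] [0.0, -0.0, -0.495] rows>= 4
3 [-1.099, -0.228, -0.163] [0.0, -0.0, -0.495] rows>= 4
```

```bash
sed -i 's/np.abs(d).max()\/78/np.linalg.norm(d)\/79.5/' h.py; python3 -c "
from h import *
plan(409,-310,170,84.4)"
```

```text
0 [-0.513, 0.737, -0.13] [0.0, -0.0, -0.396] rows>= 3
1 [-0.714, 0.544, -0.13] [0.0, -0.0, -0.396] rows>= 3
2 [-0.846, 0.3, -0.13] [0.0, -0.0, -0.396] rows>= 3
3 [-0.898, 0.026, -0.13] [0.0, -0.0, -0.396] rows>= 3
4 [-0.862, -0.25, -0.13] [0.0, -0.0, -0.396] rows>= 3
```

Call:
arm_command --gripper '[0,0,0,0]' --linear '[[-0.513,0.737,-0.13],[-0.513,0.737,-0.13],[-0.513,0.737,-0.13],[-0.513,0.737,-0.13]]' --dr '[[0,0,-0.396],[0,0,-0.396],[0,0,-0.396],[0,0,-0.396]]'

```text
time_s: 15.4
ee_pos: [591.0, -89.6, 127.4]
ee_rot: [-3.12, -0.36, 0.002]
wrist_force: [-0.4, -0.1, -0.5]
gripper_width: 0.495
finger_force: 0.0
```

Call:
arm_command --gripper '[0,0,0,0]' --linear '[[-0.714,0.544,-0.13],[-0.714,0.544,-0.13],[-0.714,0.544,-0.13],[-0.714,0.544,-0.13]]' --dr '[[0,0,-0.396],[0,0,-0.396],[0,0,-0.396],[0,0,-0.396]]'

```text
time_s: 15.73
ee_pos: [545.9, -144.4, 138.0]
ee_rot: [-3.028, -0.836, 0.001]
wrist_force: [-0.8, -0.1, 0.2]
gripper_width: 0.496
finger_force: 0.0
```

Call:
arm_command --gripper '[0,0,0,0]' --linear '[[-0.846,0.3,-0.13],[-0.846,0.3,-0.13],[-0.846,0.3,-0.13],[-0.846,0.3,-0.13]]' --dr '[[0,0,-0.396],[0,0,-0.396],[0,0,-0.396],[0,0,-0.396]]'

```text
time_s: 16.07
ee_pos: [500.6, -199.5, 148.6]
ee_rot: [-2.863, -1.293, 0.0]
wrist_force: [0.2, 0.3, -0.5]
gripper_width: 0.495
finger_force: 0.0
```

Call:
arm_command --gripper '[0,0,0,0]' --linear '[[-0.898,0.026,-0.13],[-0.898,0.026,-0.13],[-0.898,0.026,-0.13],[-0.898,0.026,-0.13]]' --dr '[[0,0,-0.396],[0,0,-0.396],[0,0,-0.396],[0,0,-0.396]]'

```text
time_s: 16.4
ee_pos: [455.1, -254.8, 159.1]
ee_rot: [-2.628, -1.72, -0.0]
wrist_force: [0.3, -0.0, -0.4]
gripper_width: 0.502
finger_force: 0.0
```

Call:
arm_command --gripper '[0,0,0,0,0]' --linear '[[-0.862,-0.25,-0.13],[-0.862,-0.25,-0.13],[-0.862,-0.25,-0.13],[-0.862,-0.25,-0.13],[-0.862,-0.25,-0.13]]' --dr '[[0,0,-0.396],[0,0,-0.396],[0,0,-0.396],[0,0,-0.396],[0,0,-0.396]]'

```text
time_s: 16.82
ee_pos: [409.9, -309.0, 169.4]
ee_rot: [-2.334, -2.102, -0.001]
wrist_force: [-0.4, -0.0, 0.0]
gripper_width: 0.499
finger_force: 0.0
```

```bash
python3 -c "
from h import *
im=look()"
```

```text
wrist [ 408.5 -309.9] 95.1 20.9 ang 84.4 box (263, 149, 22, 94)
top [398.  347.4] 92.8 16.3 ang 76.6 box (149, 260, 32, 11)
top [645.2 -33. ] 92.9 16.9 ang 175.7 box (291, 164, 7, 31)
ee [ 410.  -308.8  169.4] yaw 84.18 q [-0.77  0.39  1.88  0.    0.87 -0.67]
```

Call:
arm_command --gripper '[0,0,0]' --linear '[[-0.015,-0.017,1],[-0.015,-0.017,1],[-0.015,-0.017,1]]' --dr '[[0,0,0],[0,0,0],[0,0,0]]'

```text
time_s: 17.17
ee_pos: [406.2, -308.2, 84.6]
ee_rot: [-2.323, -2.102, 0.001]
wrist_force: [-0.1, 0.1, -1.6]
gripper_width: 0.501
finger_force: 0.0
```

Call:
arm_command --gripper '[0,0,0,0]' --linear '[[0,0,0.5],[0,0,0.8],[0,0,1],[0,0,1]]' --dr '[[0,0,0],[0,0,0],[0,0,0],[0,0,0]]'

```text
time_s: 17.5
ee_pos: [407.6, -309.9, 8.5]
ee_rot: [-2.326, -2.106, 0.0]
wrist_force: [-0.5, 0.5, 0.3]
gripper_width: 0.5
finger_force: 0.0
```

Call:
arm_command --gripper '[0,0]' --linear '[[0,0,0.05],[0,0,0.05]]' --dr '[[0,0,0],[0,0,0]]'

```text
time_s: 17.67
ee_pos: [408.3, -311.2, 7.0]
ee_rot: [2.327, 2.109, 0.0]
wrist_force: [-0.0, 0.4, -0.4]
gripper_width: 0.499
finger_force: 0.0
```

Call:
arm_command --gripper '[1,1,1,1,1]' --linear '[[0,0,0],[0,0,0],[0,0,0],[0,0,0],[0,0,0]]' --dr '[[0,0,0],[0,0,0],[0,0,0],[0,0,0],[0,0,0]]'

```text
time_s: 18.08
ee_pos: [407.6, -311.1, 6.3]
ee_rot: [2.327, 2.11, 0.0]
wrist_force: [0.3, 1.5, 6.4]
gripper_width: 0.229
finger_force: 30.0
```

Call:
arm_command --gripper '[1,1,1]' --linear '[[0,0,0],[0,0,0],[0,0,0]]' --dr '[[0,0,0],[0,0,0],[0,0,0]]'

```text
time_s: 18.33
ee_pos: [407.6, -311.1, 6.4]
ee_rot: [2.327, 2.11, 0.0]
wrist_force: [0.1, 0.5, 6.4]
gripper_width: 0.227
finger_force: 30.0
```

Call:
arm_command --gripper '[1,1,1,1]' --linear '[[0,0,-0.3],[0,0,-0.7],[0,0,-1],[0,0,-1]]' --dr '[[0,0,0],[0,0,0],[0,0,0],[0,0,0]]'

```text
time_s: 18.67
ee_pos: [408.7, -312.1, 89.7]
ee_rot: [2.323, 2.106, 0.001]
wrist_force: [0.4, -0.4, -0.4]
gripper_width: 0.232
finger_force: 30.0
```

Call:
arm_command --gripper '[1,1,1]' --linear '[[0,0,-0.7],[0,0,-0.7],[0,0,-0.7]]' --dr '[[0,0,0],[0,0,0],[0,0,0]]'

```text
time_s: 18.92
ee_pos: [408.4, -311.8, 144.4]
ee_rot: [2.324, 2.107, 0.001]
wrist_force: [0.5, -0.3, -0.3]
gripper_width: 0.229
finger_force: 30.0
```

```bash
python3 -c "
from h import *
im=look()
plan(642.8,13.9,135,-4.6)"
```

```text
wrist [ 405.9 -356.4] 133.6 41.0 ang 84.8 box (254, 179, 45, 130)
top [397.6 347.5] 92.7 16.1 ang 77.3 box (149, 260, 32, 11)
top [ 519.1 -483.9] 69.2 18.3 ang 73.9 box (439, 212, 24, 10)
top [645.2 -33. ] 92.9 16.9 ang 175.7 box (291, 164, 7, 31)
ee [ 407.3 -310.9  141.3] yaw 84.38 q [-0.78  0.43  1.91  0.    0.8  -0.68]
0 [0.721, 0.422, 0.013] [0.0, -0.0, 0.33] rows>= 3
1 [0.805, 0.223, 0.013] [0.0, -0.0, 0.33] rows>= 3
2 [0.836, 0.01, 0.013] [0.0, -0.0, 0.33] rows>= 3
3 [0.81, -0.204, 0.013] [0.0, -0.0, 0.33] rows>= 3
4 [0.731, -0.405, 0.013] [0.0, -0.0, 0.33] rows>= 3
5 [0.603, -0.579, 0.013] [0.0, -0.0, 0.33] rows>= 3
```

Call:
arm_command --gripper '[1,1,1]' --linear '[[0.721,0.422,0],[0.721,0.422,0],[0.721,0.422,0]]' --dr '[[0,0,0.33],[0,0,0.33],[0,0,0.33]]'

```text
time_s: 19.27
ee_pos: [447.8, -253.6, 140.0]
ee_rot: [-2.585, -1.78, 0.0]
wrist_force: [-0.0, -0.0, -2.0]
gripper_width: 0.226
finger_force: 30.0
```

Call:
arm_command --gripper '[1,1,1]' --linear '[[0.805,0.223,0],[0.805,0.223,0],[0.805,0.223,0]]' --dr '[[0,0,0.33],[0,0,0.33],[0,0,0.33]]'

```text
time_s: 19.52
ee_pos: [487.2, -199.7, 140.1]
ee_rot: [-2.793, -1.433, 0.001]
wrist_force: [-0.5, -0.5, -1.7]
gripper_width: 0.228
finger_force: 30.0
```

Call:
arm_command --gripper '[1,1,1]' --linear '[[0.836,0.01,0],[0.836,0.01,0],[0.836,0.01,0]]' --dr '[[0,0,0.33],[0,0,0.33],[0,0,0.33]]'

```text
time_s: 19.77
ee_pos: [526.6, -145.9, 140.2]
ee_rot: [-2.955, -1.062, 0.001]
wrist_force: [-1.0, 0.5, -0.6]
gripper_width: 0.229
finger_force: 30.0
```

Call:
arm_command --gripper '[1,1,1]' --linear '[[0.81,-0.204,0],[0.81,-0.204,0],[0.81,-0.204,0]]' --dr '[[0,0,0.33],[0,0,0.33],[0,0,0.33]]'

```text
time_s: 20.02
ee_pos: [566.0, -92.2, 140.2]
ee_rot: [-3.068, -0.672, 0.001]
wrist_force: [0.1, 0.3, -1.1]
gripper_width: 0.231
finger_force: 30.0
```

Call:
arm_command --gripper '[1,1,1]' --linear '[[0.731,-0.405,0],[0.731,-0.405,0],[0.731,-0.405,0]]' --dr '[[0,0,0.33],[0,0,0.33],[0,0,0.33]]'

```text
time_s: 20.27
ee_pos: [605.2, -38.3, 140.2]
ee_rot: [-3.129, -0.271, 0.001]
wrist_force: [-1.0, 0.4, -0.6]
gripper_width: 0.229
finger_force: 30.0
```

Call:
arm_command --gripper '[1,1,1,1,1]' --linear '[[0.603,-0.579,0],[0.603,-0.579,0],[0.603,-0.579,0],[0.603,-0.579,0],[0.603,-0.579,0]]' --dr '[[0,0,0.33],[0,0,0.33],[0,0,0.33],[0,0,0.33],[0,0,0.33]]'

```text
time_s: 20.68
ee_pos: [642.3, 12.4, 140.7]
ee_rot: [3.139, -0.124, -0.004]
wrist_force: [-0.4, -0.5, -1.4]
gripper_width: 0.229
finger_force: 30.0
```

Call:
arm_command --gripper '[1,1,1,1,1]' --linear '[[0,0,0.3],[0,0,0.6],[0,0,0.85],[0,0,0.85],[0,0,0.85]]' --dr '[[0,0,0],[0,0,0],[0,0,0],[0,0,0],[0,0,0]]'

```text
time_s: 21.1
ee_pos: [642.4, 12.3, 73.3]
ee_rot: [-3.139, 0.128, 0.004]
wrist_force: [-0.4, 0.4, -0.4]
gripper_width: 0.229
finger_force: 30.0
```

```bash
python3 -c "
from h import *
im=look(); plan(642.0,13.9,40,-4.6)"
```

```text
wrist [630.2  12.9] 101.4 31.4 ang 175.8 box (254, 179, 45, 130)
wrist [641.5 -40.7] 82.5 28.4 ang 175.3 box (328, 170, 46, 110)
top [ 522.8 -473.8] 90.8 17.1 ang 74.8 box (431, 210, 32, 12)
ee [643.6  12.7  75.1] yaw -4.69 q [-0.08  0.67  1.64  0.    0.83  1.57]
0 [-0.022, -0.013, 0.439] [-0.0, -0.002, -0.002] rows>= 1
```

Call:
arm_command --gripper '[1,1,1,1,1]' --linear '[[-0.022,-0.013,0.1],[-0.022,-0.013,0.22],[-0.022,-0.013,0.34],[-0.022,-0.013,0.44],[-0.022,-0.013,0.44]]' --dr '[[0,0,0],[0,0,0],[0,0,0],[0,0,0],[0,0,0]]'

```text
time_s: 21.62
ee_pos: [641.8, 14.7, 38.1]
ee_rot: [-3.139, 0.129, -0.001]
wrist_force: [-1.5, 0.1, 0.8]
gripper_width: 0.228
finger_force: 30.0
```

Call:
arm_command --gripper '[1,0.26,0.26,0.26,0.26]' --linear '[[0,0,0],[0,0,0],[0,0,0],[0,0,0],[0,0,0]]' --dr '[[0,0,0],[0,0,0],[0,0,0],[0,0,0],[0,0,0]]'

```text
time_s: 22.03
ee_pos: [641.5, 14.7, 38.6]
ee_rot: [-3.139, 0.129, 0.0]
wrist_force: [0.5, 0.3, -0.7]
gripper_width: 0.365
finger_force: 0.0
```

Call:
arm_command --gripper '[0.26,0.26,0.26,0.26,0.26]' --linear '[[0,0,-0.2],[0,0,-0.5],[0,0,-0.8],[0,0,-1],[0,0,-1]]' --dr '[[0,0,0],[0,0,0],[0,0,0],[0,0,0],[0,0,0]]'

```text
time_s: 22.45
ee_pos: [643.0, 14.7, 122.2]
ee_rot: [3.139, -0.129, 0.008]
wrist_force: [0.3, 0.3, 0.8]
gripper_width: 0.368
finger_force: 0.0
```

```bash
python3 -c "
from h import *
im=look(); plan(526,-473,170,75)"
```

```text
wrist [633.   14.9] 108.6 24.4 ang 175.3 box (262, 161, 30, 120)
wrist [629.1 -38.6] 109.4 26.9 ang 175.4 box (322, 160, 36, 121)
top [ 522.8 -473.8] 90.8 17.1 ang 74.8 box (431, 210, 32, 12)
ee [641.6  14.7 118.9] yaw -4.71 q [-0.08  0.62  1.61  0.    0.91  1.57]
0 [-0.134, 0.885, -0.091] [0.0, -0.0, -0.253] rows>= 2
1 [-0.306, 0.841, -0.091] [0.0, -0.0, -0.253] rows>= 2
2 [-0.466, 0.764, -0.092] [0.0, -0.0, -0.253] rows>= 2
3 [-0.608, 0.657, -0.091] [0.0, -0.0, -0.253] rows>= 2
4 [-0.726, 0.524, -0.091] [0.0, -0.0, -0.253] rows>= 2
5 [-0.815, 0.37, -0.091] [0.0, -0.0, -0.253] rows>= 2
6 [-0.872, 0.202, -0.091] [0.0, -0.0, -0.253] rows>= 2
```

Call:
arm_command --gripper '[0,0,0]' --linear '[[-0.134,0.885,-0.091],[-0.134,0.885,-0.091],[-0.134,0.885,-0.091]]' --dr '[[0,0,-0.253],[0,0,-0.253],[0,0,-0.253]]'

```text
time_s: 22.8
ee_pos: [623.8, -59.0, 125.0]
ee_rot: [3.136, 0.187, -0.003]
wrist_force: [0.0, -0.1, 0.7]
gripper_width: 0.488
finger_force: 0.0
```

Call:
arm_command --gripper '[0,0,0]' --linear '[[-0.306,0.841,-0.091],[-0.306,0.841,-0.091],[-0.306,0.841,-0.091]]' --dr '[[0,0,-0.253],[0,0,-0.253],[0,0,-0.253]]'

```text
time_s: 23.05
ee_pos: [607.5, -128.7, 132.4]
ee_rot: [3.102, 0.496, -0.002]
wrist_force: [-0.4, 0.6, 0.4]
gripper_width: 0.5
finger_force: 0.0
```

Call:
arm_command --gripper '[0,0,0]' --linear '[[-0.466,0.764,-0.092],[-0.466,0.764,-0.092],[-0.466,0.764,-0.092]]' --dr '[[0,0,-0.253],[0,0,-0.253],[0,0,-0.253]]'

```text
time_s: 23.3
ee_pos: [591.1, -198.2, 139.8]
ee_rot: [3.038, 0.8, -0.001]
wrist_force: [-0.3, -0.7, 0.1]
gripper_width: 0.501
finger_force: 0.0
```

Call:
arm_command --gripper '[0,0,0]' --linear '[[-0.608,0.657,-0.091],[-0.608,0.657,-0.091],[-0.608,0.657,-0.091]]' --dr '[[0,0,-0.253],[0,0,-0.253],[0,0,-0.253]]'

```text
time_s: 23.55
ee_pos: [574.7, -267.7, 147.1]
ee_rot: [2.944, 1.097, -0.001]
wrist_force: [0.1, 0.9, -0.8]
gripper_width: 0.502
finger_force: 0.0
```

Call:
arm_command --gripper '[0,0,0]' --linear '[[-0.726,0.524,-0.091],[-0.726,0.524,-0.091],[-0.726,0.524,-0.091]]' --dr '[[0,0,-0.253],[0,0,-0.253],[0,0,-0.253]]'

```text
time_s: 23.8
ee_pos: [558.3, -337.2, 154.4]
ee_rot: [2.821, 1.382, -0.001]
wrist_force: [0.9, -0.1, -0.3]
gripper_width: 0.499
finger_force: 0.0
```

Call:
arm_command --gripper '[0,0,0]' --linear '[[-0.815,0.37,-0.091],[-0.815,0.37,-0.091],[-0.815,0.37,-0.091]]' --dr '[[0,0,-0.253],[0,0,-0.253],[0,0,-0.253]]'

```text
time_s: 24.05
ee_pos: [541.7, -406.9, 161.6]
ee_rot: [2.67, 1.655, -0.001]
wrist_force: [-0.0, 0.2, -0.2]
gripper_width: 0.499
finger_force: 0.0
```

Call:
arm_command --gripper '[0,0,0,0,0]' --linear '[[-0.872,0.202,-0.091],[-0.872,0.202,-0.091],[-0.872,0.202,-0.091],[-0.872,0.202,-0.091],[-0.872,0.202,-0.091]]' --dr '[[0,0,-0.253],[0,0,-0.253],[0,0,-0.253],[0,0,-0.253],[0,0,-0.253]]'

```text
time_s: 24.47
ee_pos: [526.3, -471.6, 168.5]
ee_rot: [-2.493, -1.908, -0.0]
wrist_force: [0.6, -0.3, -1.0]
gripper_width: 0.501
finger_force: 0.0
```

```bash
python3 -c "
from h import *
im=look()"
```

```text
wrist [ 526.1 -475.6] 94.5 20.6 ang 75.2 box (265, 153, 22, 93)
top [397.6 347.5] 92.7 16.1 ang 77.3 box (149, 260, 32, 11)
top [645.2 -33. ] 92.9 16.9 ang 175.7 box (291, 164, 7, 31)
top [649.6  16.2] 93.0 18.6 ang 175.6 box (274, 163, 8, 31)
ee [ 526.6 -471.4  169.1] yaw 74.97 q [-0.82  0.65  1.38  0.    1.11 -0.56]
```

Call:
arm_command --gripper '[0,0,0]' --linear '[[-0.052,0.008,1],[-0.052,0.008,1],[-0.052,0.008,1]]' --dr '[[0,0,0],[0,0,0],[0,0,0]]'

```text
time_s: 24.82
ee_pos: [523.7, -473.8, 82.7]
ee_rot: [-2.484, -1.906, 0.001]
wrist_force: [-0.8, -1.0, -1.9]
gripper_width: 0.501
finger_force: 0.0
```

Call:
arm_command --gripper '[0,0,0,0]' --linear '[[0,0,0.5],[0,0,0.8],[0,0,1],[0,0,1]]' --dr '[[0,0,0],[0,0,0],[0,0,0],[0,0,0]]'

```text
time_s: 25.15
ee_pos: [525.2, -475.5, 7.8]
ee_rot: [-2.489, -1.91, 0.0]
wrist_force: [-0.5, -0.2, -0.3]
gripper_width: 0.497
finger_force: 0.0
```

Call:
arm_command --gripper '[0,0]' --linear '[[0,0,0.045],[0,0,0.045]]' --dr '[[0,0,0],[0,0,0]]'

```text
time_s: 25.32
ee_pos: [526.3, -477.3, 7.8]
ee_rot: [2.491, 1.911, 0.0]
wrist_force: [-0.1, 0.1, -0.6]
gripper_width: 0.502
finger_force: 0.0
```

Call:
arm_command --gripper '[1,1,1,1,1]' --linear '[[0,0,0],[0,0,0],[0,0,0],[0,0,0],[0,0,0]]' --dr '[[0,0,0],[0,0,0],[0,0,0],[0,0,0],[0,0,0]]'

```text
time_s: 25.73
ee_pos: [525.5, -477.3, 6.7]
ee_rot: [2.492, 1.912, 0.0]
wrist_force: [-1.7, 0.4, 4.0]
gripper_width: 0.229
finger_force: 30.0
```

Call:
arm_command --gripper '[1,1,1]' --linear '[[0,0,0],[0,0,0],[0,0,0]]' --dr '[[0,0,0],[0,0,0],[0,0,0]]'

```text
time_s: 25.98
ee_pos: [525.5, -477.3, 6.6]
ee_rot: [2.492, 1.912, 0.0]
wrist_force: [-2.3, 1.3, 6.1]
gripper_width: 0.229
finger_force: 30.0
```

Call:
arm_command --gripper '[1,1,1,1]' --linear '[[0,0,-0.3],[0,0,-0.7],[0,0,-1],[0,0,-1]]' --dr '[[0,0,0],[0,0,0],[0,0,0],[0,0,0]]'

```text
time_s: 26.32
ee_pos: [526.9, -478.7, 91.1]
ee_rot: [2.487, 1.908, 0.001]
wrist_force: [0.4, -0.8, -1.4]
gripper_width: 0.234
finger_force: 30.0
```

Call:
arm_command --gripper '[1,1,1]' --linear '[[0,0,-0.7],[0,0,-0.7],[0,0,-0.7]]' --dr '[[0,0,0],[0,0,0],[0,0,0]]'

```text
time_s: 26.57
ee_pos: [526.4, -478.1, 145.1]
ee_rot: [2.489, 1.909, 0.001]
wrist_force: [-0.2, -0.9, -1.8]
gripper_width: 0.228
finger_force: 30.0
```

```bash
python3 -c "
from h import *
print(bot.state()['ee_pos'])
plan(646.2,61.8,140,-4.6)"
```

```text
[ 526.35414922 -478.14899464  145.0953556 ]
0 [0.987, -0.043, 0.006] [0.001, -0.0, 0.253] rows>= 2
1 [0.959, -0.237, 0.006] [0.001, -0.0, 0.253] rows>= 2
2 [0.893, -0.421, 0.007] [0.001, -0.0, 0.253] rows>= 2
3 [0.793, -0.589, 0.007] [0.001, -0.0, 0.253] rows>= 2
4 [0.661, -0.734, 0.007] [0.001, -0.0, 0.253] rows>= 2
5 [0.504, -0.85, 0.008] [0.001, -0.0, 0.253] rows>= 2
6 [0.326, -0.932, 0.008] [0.001, -0.0, 0.253] rows>= 2
```

Call:
arm_command --gripper '[1,1,1]' --linear '[[0.987,-0.043,0],[0.987,-0.043,0],[0.987,-0.043,0]]' --dr '[[0,0,0.253],[0,0,0.253],[0,0,0.253]]'

```text
time_s: 26.82
ee_pos: [542.9, -394.1, 139.8]
ee_rot: [-2.667, -1.65, 0.0]
wrist_force: [-0.0, 0.4, -1.8]
gripper_width: 0.229
finger_force: 30.0
```

Call:
arm_command --gripper '[1,1,1]' --linear '[[0.959,-0.237,0],[0.959,-0.237,0],[0.959,-0.237,0]]' --dr '[[0,0,0.253],[0,0,0.253],[0,0,0.253]]'

```text
time_s: 27.07
ee_pos: [559.9, -316.9, 139.9]
ee_rot: [-2.818, -1.378, 0.002]
wrist_force: [0.6, -0.9, -0.8]
gripper_width: 0.226
finger_force: 30.0
```

Call:
arm_command --gripper '[1,1,1]' --linear '[[0.893,-0.421,0],[0.893,-0.421,0],[0.893,-0.421,0]]' --dr '[[0,0,0.253],[0,0,0.253],[0,0,0.253]]'

```text
time_s: 27.32
ee_pos: [577.0, -240.0, 140.1]
ee_rot: [-2.941, -1.092, 0.003]
wrist_force: [0.4, -1.1, -1.7]
gripper_width: 0.233
finger_force: 30.0
```

Call:
arm_command --gripper '[1,1,1]' --linear '[[0.793,-0.589,0],[0.793,-0.589,0],[0.793,-0.589,0]]' --dr '[[0,0,0.253],[0,0,0.253],[0,0,0.253]]'

```text
time_s: 27.57
ee_pos: [594.1, -163.1, 140.2]
ee_rot: [-3.036, -0.795, 0.003]
wrist_force: [-0.5, -0.2, -1.4]
gripper_width: 0.232
finger_force: 30.0
```

Call:
arm_command --gripper '[1,1,1]' --linear '[[0.661,-0.734,0],[0.661,-0.734,0],[0.661,-0.734,0]]' --dr '[[0,0,0.253],[0,0,0.253],[0,0,0.253]]'

```text
time_s: 27.82
ee_pos: [611.3, -86.0, 140.3]
ee_rot: [-3.101, -0.49, 0.003]
wrist_force: [-0.6, 0.1, -1.1]
gripper_width: 0.226
finger_force: 30.0
```

Call:
arm_command --gripper '[1,1,1]' --linear '[[0.504,-0.85,0],[0.504,-0.85,0],[0.504,-0.85,0]]' --dr '[[0,0,0.253],[0,0,0.253],[0,0,0.253]]'

```text
time_s: 28.07
ee_pos: [628.7, -8.9, 140.3]
ee_rot: [-3.135, -0.181, 0.003]
wrist_force: [-0.4, -0.2, -1.5]
gripper_width: 0.233
finger_force: 30.0
```

Call:
arm_command --gripper '[1,1,1,1,1]' --linear '[[0.326,-0.932,0],[0.326,-0.932,0],[0.326,-0.932,0],[0.326,-0.932,0],[0.326,-0.932,0]]' --dr '[[0,0,0.253],[0,0,0.253],[0,0,0.253],[0,0,0.253],[0,0,0.253]]'

```text
time_s: 28.48
ee_pos: [645.1, 62.6, 140.7]
ee_rot: [3.139, -0.126, -0.003]
wrist_force: [0.3, 0.6, -1.7]
gripper_width: 0.23
finger_force: 30.0
```

Call:
arm_command --gripper '[1,1,1,1,1]' --linear '[[0,0,0.3],[0,0,0.6],[0,0,0.85],[0,0,0.85],[0,0,0.85]]' --dr '[[0,0,0],[0,0,0],[0,0,0],[0,0,0],[0,0,0]]'

```text
time_s: 28.9
ee_pos: [645.2, 61.5, 73.3]
ee_rot: [3.139, -0.13, -0.004]
wrist_force: [-0.1, 0.0, -0.6]
gripper_width: 0.23
finger_force: 30.0
```

```bash
python3 -c "
from h import *
im=look(); plan(645,61.8,40,-4.6)"
```

```text
wrist [633.3  61.8] 102.0 31.6 ang 175.2 box (255, 178, 44, 131)
wrist [644.8   7. ] 83.9 28.4 ang 175.3 box (330, 168, 46, 112)
wrist [628.2 -46.7] 109.5 32.8 ang 175.3 box (400, 167, 59, 142)
top [645.3 -31.4] 93.1 17.4 ang 174.9 box (291, 164, 7, 31)
ee [646.3  62.   75.3] yaw -4.73 q [-0.01  0.68  1.62  0.    0.84  1.65]
0 [-0.017, 0.003, 0.441] [-0.0, -0.002, -0.003] rows>= 1
```

Call:
arm_command --gripper '[1,1,1,1,1]' --linear '[[-0.017,0,0.1],[-0.017,0,0.22],[-0.017,0,0.34],[-0.017,0,0.44],[-0.017,0,0.44]]' --dr '[[0,0,0],[0,0,0],[0,0,0],[0,0,0],[0,0,0]]'

```text
time_s: 29.42
ee_pos: [644.7, 62.8, 38.5]
ee_rot: [-3.139, 0.129, -0.001]
wrist_force: [0.7, -0.5, -0.3]
gripper_width: 0.23
finger_force: 30.0
```

Call:
arm_command --gripper '[1,0.26,0.26,0.26,0.26]' --linear '[[0,0,0],[0,0,0],[0,0,0],[0,0,0],[0,0,0]]' --dr '[[0,0,0],[0,0,0],[0,0,0],[0,0,0],[0,0,0]]'

```text
time_s: 29.83
ee_pos: [644.4, 62.8, 38.9]
ee_rot: [-3.139, 0.129, 0.0]
wrist_force: [0.4, 1.2, -0.0]
gripper_width: 0.36
finger_force: 0.0
```

Call:
arm_command --gripper '[0.26,0.26,0.26,0.26,0.26]' --linear '[[0,0,-0.2],[0,0,-0.5],[0,0,-0.8],[0,0,-1],[0,0,-1]]' --dr '[[0,0,0],[0,0,0],[0,0,0],[0,0,0],[0,0,0]]'

```text
time_s: 30.25
ee_pos: [645.8, 62.9, 122.5]
ee_rot: [-3.139, 0.129, -0.008]
wrist_force: [0.6, -0.4, 0.2]
gripper_width: 0.368
finger_force: 0.0
```

```bash
python3 -c "
from h import *
im=look(); plan(400,346,170,77)"
```

```text
wrist [636.2  62.9] 109.5 24.4 ang 175.3 box (262, 160, 30, 121)
wrist [632.7   9.2] 109.3 26.9 ang 175.4 box (323, 159, 35, 121)
wrist [628.8 -43.9] 110.1 30.1 ang 175.3 box (379, 158, 46, 122)
top [645.2 -32.4] 93.0 15.3 ang 175.5 box (291, 164, 7, 31)
ee [644.4  62.8 119.2] yaw -4.71 q [-0.    0.62  1.6   0.    0.92  1.65]
0 [-0.667, -0.655, -0.128] [0.0, -0.0, -0.363] rows>= 3
1 [-0.456, -0.817, -0.127] [0.0, -0.0, -0.363] rows>= 3
2 [-0.207, -0.912, -0.127] [0.0, -0.0, -0.363] rows>= 3
3 [0.058, -0.933, -0.127] [0.0, -0.0, -0.363] rows>= 3
4 [0.318, -0.88, -0.127] [0.0, -0.0, -0.363] rows>= 3
```

Call:
arm_command --gripper '[0,0,0,0]' --linear '[[-0.667,-0.655,-0.128],[-0.667,-0.655,-0.128],[-0.667,-0.655,-0.128],[-0.667,-0.655,-0.128]]' --dr '[[0,0,-0.363],[0,0,-0.363],[0,0,-0.363],[0,0,-0.363]]'

```text
time_s: 30.68
ee_pos: [594.3, 120.5, 128.4]
ee_rot: [-3.125, -0.324, 0.002]
wrist_force: [0.4, -0.6, -0.5]
gripper_width: 0.495
finger_force: 0.0
```

Call:
arm_command --gripper '[0,0,0,0]' --linear '[[-0.456,-0.817,-0.127],[-0.456,-0.817,-0.127],[-0.456,-0.817,-0.127],[-0.456,-0.817,-0.127]]' --dr '[[0,0,-0.363],[0,0,-0.363],[0,0,-0.363],[0,0,-0.363]]'

```text
time_s: 31.02
ee_pos: [546.2, 176.6, 138.8]
ee_rot: [-3.048, -0.761, 0.001]
wrist_force: [0.3, -0.0, -0.3]
gripper_width: 0.497
finger_force: 0.0
```

Call:
arm_command --gripper '[0,0,0,0]' --linear '[[-0.207,-0.912,-0.127],[-0.207,-0.912,-0.127],[-0.207,-0.912,-0.127],[-0.207,-0.912,-0.127]]' --dr '[[0,0,-0.363],[0,0,-0.363],[0,0,-0.363],[0,0,-0.363]]'

```text
time_s: 31.35
ee_pos: [497.9, 232.9, 149.1]
ee_rot: [2.91, 1.184, -0.0]
wrist_force: [0.5, -0.4, -0.7]
gripper_width: 0.501
finger_force: 0.0
```

Call:
arm_command --gripper '[0,0,0,0]' --linear '[[0.058,-0.933,-0.127],[0.058,-0.933,-0.127],[0.058,-0.933,-0.127],[0.058,-0.933,-0.127]]' --dr '[[0,0,-0.363],[0,0,-0.363],[0,0,-0.363],[0,0,-0.363]]'

```text
time_s: 31.68
ee_pos: [449.5, 289.4, 159.3]
ee_rot: [2.713, 1.584, -0.0]
wrist_force: [0.5, -0.4, 0.7]
gripper_width: 0.497
finger_force: 0.0
```

Call:
arm_command --gripper '[0,0,0,0,0]' --linear '[[0.318,-0.88,-0.127],[0.318,-0.88,-0.127],[0.318,-0.88,-0.127],[0.318,-0.88,-0.127],[0.318,-0.88,-0.127]]' --dr '[[0,0,-0.363],[0,0,-0.363],[0,0,-0.363],[0,0,-0.363],[0,0,-0.363]]'

```text
time_s: 32.1
ee_pos: [401.4, 345.3, 169.4]
ee_rot: [2.465, 1.948, -0.0]
wrist_force: [-0.9, 0.0, 0.2]
gripper_width: 0.502
finger_force: 0.0
```

```bash
python3 -c "
from h import *
im=look(); cv2.imwrite('pics/w5.png',im[:,:,::-1]); print(cam('wrist')[1].tolist())"
```

```text
wrist [401.  347.6] 94.7 20.2 ang 77.1 box (263, 146, 22, 94)
top [645.2 -33. ] 92.9 16.9 ang 175.7 box (291, 164, 7, 31)
top [649.6  16.2] 93.0 18.6 ang 175.8 box (274, 163, 8, 31)
top [652.3  64.4] 95.8 18.5 ang 175.8 box (258, 162, 8, 32)
ee [401.3 345.  169.4] yaw 76.66 q [ 0.59  0.41  1.85 -0.    0.89  0.82]
[[0.9732353474905641, -0.22010825915343166, -0.06607051269185446, 421.48075500540733], [-0.2298105386557145, -0.9318034308097696, -0.28094391371572897, 423.89484819109936], [0.00027334536609060686, 0.28860824760146114, -0.9574472333756685, 340.2613684462316], [0.0, 0.0, 0.0, 1.0]]
```

View pics/w5.png

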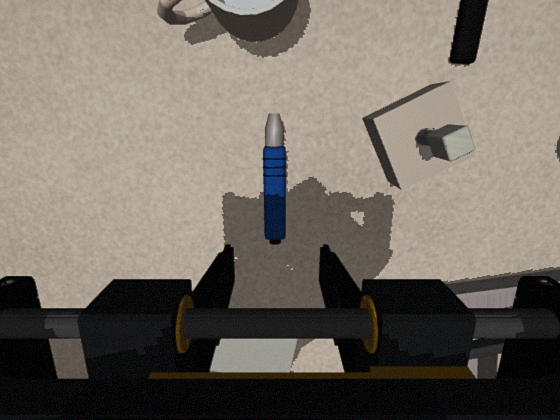

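The handpiece is centred at (275,193), with its nose up in the image. The pin head is at about (455,141), above its block around (415,135).

Call:
arm_command --gripper '[0,0,0]' --linear '[[0.03,-0.011,1],[0.03,-0.011,1],[0.03,-0.011,1]]' --dr '[[0,0,-0.008],[0,0,-0.008],[0,0,-0.008]]'

```text
time_s: 32.45
ee_pos: [398.3, 346.2, 84.4]
ee_rot: [-2.456, -1.957, 0.014]
wrist_force: [-1.3, -0.0, -1.0]
gripper_width: 0.499
finger_force: 0.0
```

Call:
arm_command --gripper '[0,0,0,0]' --linear '[[0,0,0.5],[0,0,0.8],[0,0,1],[0,0,1]]' --dr '[[0,0,0],[0,0,0],[0,0,0],[0,0,0]]'

```text
time_s: 32.78
ee_pos: [399.8, 347.6, 8.4]
ee_rot: [-2.456, -1.959, 0.006]
wrist_force: [-0.4, -0.3, -0.4]
gripper_width: 0.499
finger_force: 0.0
```

Call:
arm_command --gripper '[0,0]' --linear '[[0,0,0.05],[0,0,0.05]]' --dr '[[0,0,0],[0,0,0]]'

```text
time_s: 32.95
ee_pos: [400.7, 348.7, 6.9]
ee_rot: [2.454, 1.961, 0.002]
wrist_force: [0.2, 0.2, 0.4]
gripper_width: 0.503
finger_force: 0.0
```

Call:
arm_command --gripper '[1,1,1,1,1]' --linear '[[0,0,0],[0,0,0],[0,0,0],[0,0,0],[0,0,0]]' --dr '[[0,0,0],[0,0,0],[0,0,0],[0,0,0],[0,0,0]]'

```text
time_s: 33.37
ee_pos: [400.0, 348.8, 6.3]
ee_rot: [2.453, 1.963, 0.001]
wrist_force: [-0.7, -0.7, 6.0]
gripper_width: 0.23
finger_force: 30.0
```

Call:
arm_command --gripper '[1,1,1]' --linear '[[0,0,0],[0,0,0],[0,0,0]]' --dr '[[0,0,0],[0,0,0],[0,0,0]]'

```text
time_s: 33.62
ee_pos: [400.0, 348.8, 6.3]
ee_rot: [2.453, 1.963, 0.001]
wrist_force: [-0.8, -0.8, 6.8]
gripper_width: 0.229
finger_force: 30.0
```

Call:
arm_command --gripper '[1,1,1,1]' --linear '[[0,0,-0.3],[0,0,-0.7],[0,0,-1],[0,0,-1]]' --dr '[[0,0,0],[0,0,0],[0,0,0],[0,0,0]]'

```text
time_s: 33.95
ee_pos: [401.1, 349.6, 89.7]
ee_rot: [2.453, 1.963, 0.009]
wrist_force: [0.5, 0.5, -0.8]
gripper_width: 0.227
finger_force: 30.0
```

Call:
arm_command --gripper '[1,1,1]' --linear '[[0,0,-0.9],[0,0,-0.9],[0,0,-0.9]]' --dr '[[0,0,0],[0,0,0],[0,0,0]]'

```text
time_s: 34.2
ee_pos: [401.3, 349.8, 162.0]
ee_rot: [2.453, 1.963, 0.011]
wrist_force: [1.0, 0.3, -2.5]
gripper_width: 0.231
finger_force: 30.0
```

```bash
python3 -c "
from h import *
print(bot.state()['ee_pos'])
plan(650,109.2,150,-4.6)"
```

```text
[401.27353348 349.78195124 162.0463908 ]
0 [-0.451, 0.738, 0.031] [0.0, -0.002, 0.364] rows>= 3
1 [-0.224, 0.836, 0.032] [0.0, -0.002, 0.364] rows>= 3
2 [0.021, 0.865, 0.032] [0.0, -0.002, 0.364] rows>= 3
3 [0.264, 0.824, 0.032] [0.0, -0.002, 0.364] rows>= 3
4 [0.486, 0.716, 0.031] [0.0, -0.002, 0.364] rows>= 3
```

Call:
arm_command --gripper '[1,1,1,1]' --linear '[[-0.451,0.738,0.03],[-0.451,0.738,0.03],[-0.451,0.738,0.03],[-0.451,0.738,0.03]]' --dr '[[0,0,0.364],[0,0,0.364],[0,0,0.364],[0,0,0.364]]'

```text
time_s: 34.53
ee_pos: [449.9, 299.4, 154.0]
ee_rot: [-2.711, -1.588, 0.003]
wrist_force: [0.1, 0.1, -2.0]
gripper_width: 0.232
finger_force: 30.0
```

Call:
arm_command --gripper '[1,1,1,1]' --linear '[[-0.224,0.836,0.03],[-0.224,0.836,0.03],[-0.224,0.836,0.03],[-0.224,0.836,0.03]]' --dr '[[0,0,0.364],[0,0,0.364],[0,0,0.364],[0,0,0.364]]'

```text
time_s: 34.87
ee_pos: [499.2, 251.8, 151.8]
ee_rot: [-2.908, -1.189, 0.003]
wrist_force: [-0.0, -0.0, -2.6]
gripper_width: 0.226
finger_force: 30.0
```

Call:
arm_command --gripper '[1,1,1,1]' --linear '[[0.021,0.865,0.03],[0.021,0.865,0.03],[0.021,0.865,0.03],[0.021,0.865,0.03]]' --dr '[[0,0,0.364],[0,0,0.364],[0,0,0.364],[0,0,0.364]]'

```text
time_s: 35.2
ee_pos: [548.7, 204.2, 149.7]
ee_rot: [-3.047, -0.766, 0.002]
wrist_force: [-0.5, 0.4, -1.8]
gripper_width: 0.23
finger_force: 30.0
```

Call:
arm_command --gripper '[1,1,1,1]' --linear '[[0.264,0.824,0.03],[0.264,0.824,0.03],[0.264,0.824,0.03],[0.264,0.824,0.03]]' --dr '[[0,0,0.364],[0,0,0.364],[0,0,0.364],[0,0,0.364]]'

```text
time_s: 35.53
ee_pos: [598.3, 156.5, 147.5]
ee_rot: [-3.124, -0.326, 0.002]
wrist_force: [-0.6, -0.6, -1.6]
gripper_width: 0.227
finger_force: 30.0
```

Call:
arm_command --gripper '[1,1,1,1,1]' --linear '[[0.486,0.716,0.03],[0.486,0.716,0.03],[0.486,0.716,0.03],[0.486,0.716,0.03],[0.486,0.716,0.03]]' --dr '[[0,0,0.364],[0,0,0.364],[0,0,0.364],[0,0,0.364],[0,0,0.364]]'

```text
time_s: 35.95
ee_pos: [647.3, 109.4, 145.5]
ee_rot: [-3.139, 0.116, 0.002]
wrist_force: [-0.5, 1.2, -0.9]
gripper_width: 0.227
finger_force: 30.0
```

Call:
arm_command --gripper '[1,1,1,1,1]' --linear '[[0,0,0.3],[0,0,0.6],[0,0,0.9],[0,0,0.9],[0,0,0.9]]' --dr '[[0,0,0],[0,0,0],[0,0,0],[0,0,0],[0,0,0]]'

```text
time_s: 36.37
ee_pos: [647.4, 109.3, 73.5]
ee_rot: [3.139, -0.119, -0.004]
wrist_force: [0.0, 0.5, -1.5]
gripper_width: 0.234
finger_force: 30.0
```

```bash
python3 -c "
from h import *
im=look(); plan(650,109.5,40,-4.6)"
```

```text
wrist [550.5 115.7] 29.7 13.4 ang 85.7 box (258, 338, 38, 15)
wrist [633.3 109.7] 97.9 31.8 ang 175.6 box (255, 184, 44, 125)
wrist [647.9  55.1] 85.3 28.7 ang 175.2 box (329, 166, 47, 114)
wrist [627.6 -53.3] 110.9 38.3 ang 175.4 box (466, 165, 77, 144)
wrist [631.7   1.2] 110.9 32.9 ang 175.4 box (399, 165, 60, 144)
top [645.2 -31.7] 92.4 17.8 ang 178.2 box (291, 164, 7, 31)
top [649.6  17.1] 92.8 17.1 ang 175.6 box (275, 163, 7, 31)
ee [648.8 108.8  75.4] yaw -4.44 q [0.07 0.69 1.6  0.   0.85 1.71]
0 [0.013, -0.009, 0.443] [-0.001, -0.002, 0.004] rows>= 1
```

Call:
arm_command --gripper '[1,1,1,1,1]' --linear '[[0.01,0,0.1],[0.01,0,0.22],[0.01,0,0.34],[0.01,0,0.44],[0.01,0,0.44]]' --dr '[[0,0,0.004],[0,0,0.004],[0,0,0.004],[0,0,0.004],[0,0,0.004]]'

```text
time_s: 36.88
ee_pos: [649.6, 107.8, 38.2]
ee_rot: [-3.139, 0.13, -0.001]
wrist_force: [1.4, 0.5, -0.2]
gripper_width: 0.229
finger_force: 30.0
```

Call:
arm_command --gripper '[1,0.26,0.26,0.26,0.26]' --linear '[[0,0,0],[0,0,0],[0,0,0],[0,0,0],[0,0,0]]' --dr '[[0,0,0],[0,0,0],[0,0,0],[0,0,0],[0,0,0]]'

```text
time_s: 37.3
ee_pos: [649.2, 107.9, 38.5]
ee_rot: [-3.139, 0.13, 0.0]
wrist_force: [-0.4, -0.6, -0.2]
gripper_width: 0.364
finger_force: 0.0
```

Call:
arm_command --gripper '[0.26,0.26,0.26,0.26,0.26]' --linear '[[0,0,-0.2],[0,0,-0.5],[0,0,-0.8],[0,0,-1],[0,0,-1]]' --dr '[[0,0,0],[0,0,0],[0,0,0],[0,0,0],[0,0,0]]'

```text
time_s: 37.72
ee_pos: [650.7, 108.0, 122.2]
ee_rot: [-3.138, 0.13, -0.008]
wrist_force: [0.8, -0.3, -0.8]
gripper_width: 0.369
finger_force: 0.0
```

```bash
python3 -c "
from h import *
im=look(); cv2.imwrite('pics/w6.png',im[:,:,::-1]); plan(530,330,220,65)"
```

```text
wrist [638.  108.1] 109.2 24.3 ang 175.2 box (263, 164, 29, 120)
wrist [636.1  57.8] 109.5 27.3 ang 175.2 box (318, 161, 37, 121)
wrist [628.3 -49.1] 109.3 34.0 ang 175.3 box (433, 160, 56, 121)
wrist [633.2   4.1] 108.4 30.1 ang 175.5 box (376, 160, 45, 120)
top [645.2 -31.7] 92.4 17.8 ang 178.2 box (291, 164, 7, 31)
top [649.6  17.2] 92.4 14.9 ang 178.6 box (275, 163, 6, 31)
ee [649.3 107.9 118.7] yaw -4.76 q [0.06 0.64 1.57 0.   0.94 1.72]
0 [-0.429, -0.661, -0.317] [0.0, -0.0, -0.388] rows>= 3
1 [-0.211, -0.759, -0.317] [0.0, -0.0, -0.388] rows>= 3
2 [0.026, -0.787, -0.316] [0.0, -0.0, -0.388] rows>= 3
3 [0.261, -0.743, -0.316] [0.0, -0.0, -0.388] rows>= 3
```

Call:
arm_command --gripper '[0,0,0,0]' --linear '[[-0.429,-0.661,-0.317],[-0.429,-0.661,-0.317],[-0.429,-0.661,-0.317],[-0.429,-0.661,-0.317]]' --dr '[[0,0,-0.388],[0,0,-0.388],[0,0,-0.388],[0,0,-0.388]]'

```text
time_s: 38.15
ee_pos: [618.7, 164.6, 143.2]
ee_rot: [-3.121, -0.354, 0.002]
wrist_force: [-0.1, -0.2, 0.8]
gripper_width: 0.493
finger_force: 0.0
```

Call:
arm_command --gripper '[0,0,0,0]' --linear '[[-0.211,-0.759,-0.317],[-0.211,-0.759,-0.317],[-0.211,-0.759,-0.317],[-0.211,-0.759,-0.317]]' --dr '[[0,0,-0.388],[0,0,-0.388],[0,0,-0.388],[0,0,-0.388]]'

```text
time_s: 38.48
ee_pos: [589.2, 219.4, 168.6]
ee_rot: [-3.033, -0.82, 0.001]
wrist_force: [1.0, -0.3, -0.1]
gripper_width: 0.5
finger_force: 0.0
```

Call:
arm_command --gripper '[0,0,0,0]' --linear '[[0.026,-0.787,-0.316],[0.026,-0.787,-0.316],[0.026,-0.787,-0.316],[0.026,-0.787,-0.316]]' --dr '[[0,0,-0.388],[0,0,-0.388],[0,0,-0.388],[0,0,-0.388]]'

```text
time_s: 38.82
ee_pos: [559.8, 274.5, 193.9]
ee_rot: [2.874, 1.267, -0.001]
wrist_force: [0.2, -0.3, -0.5]
gripper_width: 0.499
finger_force: 0.0
```

Call:
arm_command --gripper '[0,0,0,0,0]' --linear '[[0.261,-0.743,-0.316],[0.261,-0.743,-0.316],[0.261,-0.743,-0.316],[0.261,-0.743,-0.316],[0.261,-0.743,-0.316]]' --dr '[[0,0,-0.49],[0,0,-0.49],[0,0,-0.49],[0,0,-0.49],[0,0,-0.49]]'

```text
time_s: 39.23
ee_pos: [530.4, 328.8, 218.7]
ee_rot: [-2.585, -1.785, 0.003]
wrist_force: [0.1, -1.0, -0.6]
gripper_width: 0.497
finger_force: 0.0
```

```bash
python3 - <<'E'
from h import *
k=cam('wrist'); np.savez('w7.npz',K=k[0],T=k[1]); im=bot.camera('wrist'); cv2.imwrite('pics/w7raw.png',im[:,:,::-1])
u=proj(k,[540,363,98]).astype(int); print(u,yaw(),bot.state()['ee_pos'])
x0,y0=max(u[0]-80,0),max(u[1]-60,0); print(x0,y0)
cv2.imwrite('pics/w7.png',cv2.resize(cv2.convertScaleAbs(im[y0:y0+120,x0:x0+160,::-1],alpha=1.2),None,fx=5,fy=5,interpolation=cv2.INTER_CUBIC))
E
```

```text
[271 165] 69.20848392681279 [530.53168479 328.61833992 218.73158992]
191 105
```

View pics/w7.png

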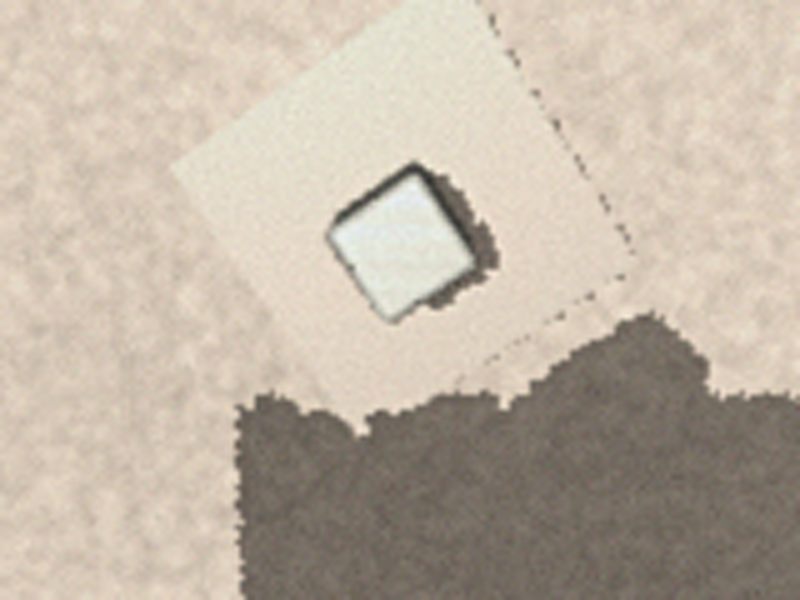

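The pin head's top face has corners at crop (414,175), (476,262), (392,322) and (329,236), so its centre is at wrist pixel (271.6,154.8).

```bash
python3 - <<'E'
from h import *
d=np.load('w7.npz'); k=(d['K'],d['T'])
P=[onz(k,(191+a/5,105+b/5),98)[:2] for a,b in ((414,175),(476,262),(392,322),(329,236))]
print(np.round(P,1), 'c',np.mean(P,0))
for i in range(4):
    e=P[(i+1)%4]-P[i]; print(np.degrees(np.arctan2(e[1],e[0])).round(1),np.linalg.norm(e).round(1))
x,y=np.mean(P,0); kt=cam('top'); print('top proj',proj(kt,[x,y,98]))
E
```

```text
[[550.2 382.9]
 [555.  365.2]
 [537.5 360.5]
 [532.7 378.4]] c [543.83248268 371.72728305]
-74.8 18.4
-165.1 18.1
105.1 18.5
14.4 18.0
top proj [150.73971214 210.1191416 ]
```

```bash
python3 -c "
from h import *
plan(543.8,371.7,150,104.8)"
```

```text
0 [0.282, -0.018, 0.429] [-0.001, 0.001, -0.395] rows>= 3
1 [0.273, 0.069, 0.429] [-0.001, 0.001, -0.395] rows>= 3
```

Call:
arm_command --gripper '[0,0,0,0]' --linear '[[0.282,-0.018,0.429],[0.282,-0.018,0.429],[0.282,-0.018,0.429],[0.282,-0.018,0.429]]' --dr '[[0,0,-0.395],[0,0,-0.395],[0,0,-0.395],[0,0,-0.395]]'

```text
time_s: 39.62
ee_pos: [536.9, 350.5, 184.1]
ee_rot: [-2.274, -2.167, 0.003]
wrist_force: [-0.6, 0.5, 0.1]
gripper_width: 0.502
finger_force: 0.0
```

Call:
arm_command --gripper '[0,0,0,0,0]' --linear '[[0.273,0.069,0.429],[0.273,0.069,0.429],[0.273,0.069,0.429],[0.273,0.069,0.429],[0.273,0.069,0.429]]' --dr '[[0,0,-0.395],[0,0,-0.395],[0,0,-0.395],[0,0,-0.395],[0,0,-0.395]]'

```text
time_s: 40.03
ee_pos: [543.4, 372.5, 151.2]
ee_rot: [-1.917, -2.489, 0.0]
wrist_force: [-0.0, -0.4, -1.1]
gripper_width: 0.499
finger_force: 0.0
```

```bash
python3 - <<'E'
from h import *
k=cam('wrist'); im=bot.camera('wrist'); u=proj(k,[543.8,371.7,98]); print(u,yaw(),bot.state()['ee_pos'])
x0,y0=int(u[0])-40,int(u[1])-30; c=im[y0:y0+60,x0:x0+80]
h=cv2.cvtColor(c,cv2.COLOR_RGB2HSV); m=cv2.inRange(h,(0,0,120),(180,28,255))
cs=max(cv2.findContours(m,cv2.RETR_EXTERNAL,cv2.CHAIN_APPROX_NONE)[0],key=cv2.contourArea)+[x0,y0]
print(cv2.minAreaRect(cs), fitpose(k,cs,98))
plan(543.8,371.7,70,104.8)
cv2.imwrite('pics/w8.png',cv2.resize(im[y0-30:y0+90,x0-40:x0+120,::-1],None,fx=4,fy=4))
E
```

```text
[274.84741718 230.19000813] 104.84673212400226 [543.4131208  372.56600104 151.48442497]
((261.0, 205.0), (0.0, 0.0), 0.0) ((529.6903076171875, 387.2852478027344), 0.0, 0.0, 0.0)
0 [-0.006, 0.001, 0.509] [0.0, -0.0, 0.001] rows>= 1
1 [-0.006, 0.001, 0.509] [0.0, -0.0, 0.001] rows>= 1
```

Call:
arm_command --gripper '[0,0,0,0,0]' --linear '[[-0.012,0.002,0.3],[-0.012,0.002,0.5],[-0.012,0.002,0.7],[-0.012,0.002,0.9],[-0.012,0.002,1]]' --dr '[[0,0,0],[0,0,0],[0,0,0],[0,0,0],[0,0,0]]'

```text
time_s: 40.5
ee_pos: [543.1, 371.6, 69.9]
ee_rot: [-1.913, -2.491, 0.002]
wrist_force: [0.2, -0.3, -0.4]
gripper_width: 0.501
finger_force: 0.0
```

Call:
arm_command --gripper '[0,1,1,1,1]' --linear '[[0,0,0.01],[0,0,0.01],[0,0,0.01],[0,0,0.01],[0,0,0.01]]' --dr '[[0,0,0],[0,0,0],[0,0,0],[0,0,0],[0,0,0]]'

```text
time_s: 40.92
ee_pos: [543.7, 372.5, 71.4]
ee_rot: [1.908, 2.495, 0.002]
wrist_force: [0.1, 0.4, -0.2]
gripper_width: 0.275
finger_force: 0.0
```

Call:
arm_command --gripper '[1,1,1,1]' --linear '[[0,0,0],[0,0,0],[0,0,0],[0,0,0]]' --dr '[[0,0,0],[0,0,0],[0,0,0],[0,0,0]]'

```text
time_s: 41.25
ee_pos: [543.4, 372.4, 71.1]
ee_rot: [1.908, 2.496, 0.001]
wrist_force: [-1.9, -0.7, 5.5]
gripper_width: 0.212
finger_force: 30.0
```

```bash
python3 - <<'E'
from h import *
s=bot.state(); print(s['ee_pos'],yaw(),s['gripper_width'],s['wrist_force'],s['ft_torque'])
k=cam('wrist'); im=bot.camera('wrist'); u=proj(k,[543.8,371.7,98]); print(u, proj(k,[543.8,371.7,69]))
np.savez('w8.npz',K=k[0],T=k[1])
x0,y0=int(u[0])-80,int(u[1])-70
cv2.imwrite('pics/w8.png',cv2.resize(cv2.convertScaleAbs(im[y0:y0+120,x0:x0+160,::-1],alpha=1.4,beta=15),None,fx=5,fy=5,interpolation=cv2.INTER_CUBIC)); print(x0,y0)
E
```

```text
[543.42398576 372.37679659  71.06463382] 105.22329878048126 0.21227803659680552 [-1.90113353 -0.68912736  5.51841807] [-0.14394706  0.45171604  0.03242525]
[274.30724931 286.72011855] [274.55300342 260.92471207]
194 216
```

View pics/w8.png

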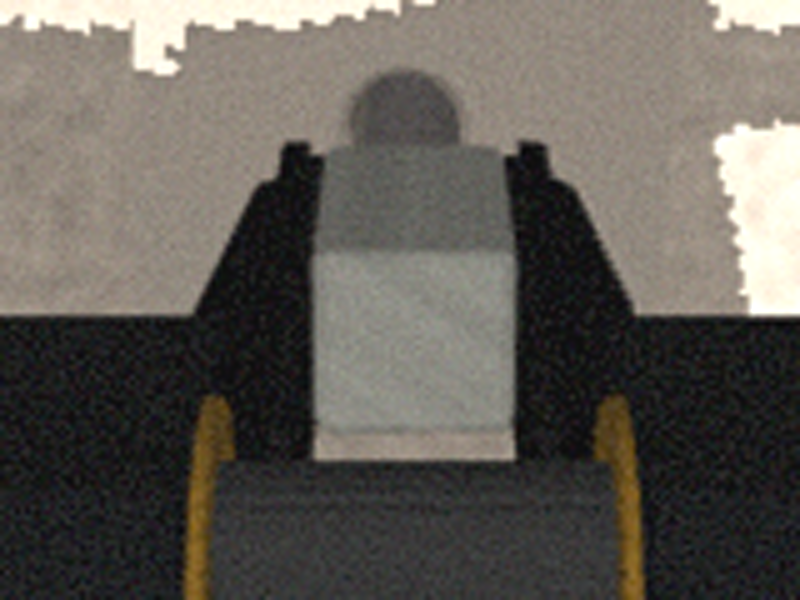

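The head is squarely gripped. Its top face spans crop (314–516, 252–430), so its centre is at wrist pixel (277,284).

```bash
python3 - <<'E'
from h import *
k=cam('wrist'); s=bot.state()
M=R.from_rotvec(s['ee_rot'])
for z in (98,):
    for u in ((277,284.2),(277,266.4),(277,302)):
        p=onz(k,u,z); print(p, 'tool',M.inv().apply(p-s['ee_pos']).round(2))
    a,b=onz(k,(256.8,284),z),onz(k,(297.2,284),z); print(np.linalg.norm(a-b))
E
```

```text
[544.68521457 373.35708175  98.        ] tool [  0.62   1.5  -26.94]
[542.19174921 382.46518619  98.        ] tool [ 10.06   1.48 -26.94]
[547.26596758 363.9301339   98.        ] tool [ -9.15   1.51 -26.94]
19.500255473367204
```

Call:
arm_command --gripper '[1,1,1,1]' --linear '[[0,0,-0.2],[0,0,-0.5],[0,0,-0.8],[0,0,-0.8]]' --dr '[[0,0,0],[0,0,0],[0,0,0],[0,0,0]]'

```text
time_s: 41.63
ee_pos: [544.9, 373.2, 138.9]
ee_rot: [1.906, 2.494, 0.009]
wrist_force: [0.1, 0.1, 0.3]
gripper_width: 0.21
finger_force: 30.0
```

Call:
arm_command --gripper '[1,1,1,1]' --linear '[[0,0,-0.4],[0,0,-0.8],[0,0,-0.8],[0,0,-0.8]]' --dr '[[0,0,0],[0,0,0],[0,0,0],[0,0,0]]'

```text
time_s: 41.97
ee_pos: [543.8, 372.5, 199.6]
ee_rot: [1.907, 2.495, 0.004]
wrist_force: [-0.7, 1.4, -2.3]
gripper_width: 0.206
finger_force: 30.0
```

```bash
cat >> h.py <<'E'
O=np.array([470.8,58.4]); _t=np.radians(-4.6); X=np.array([np.cos(_t),np.sin(_t)]); Y=np.array([-X[1],X[0]])
def W(a,b): return O+a*X+b*Y
def tray(p): d=np.array(p[:2])-O; return np.array([d@X,d@Y])
E
python3 -c "
from h import *
s=bot.state(); print(s['ee_pos'],s['gripper_width'])
plan(*W(213,-160),195,85.4)"
```

```text
[543.77242376 372.49381599 199.55022398] 0.20566031110402852
0 [-0.905, -0.012, 0.007] [0.0, -0.0, 0.063] rows>= 2
1 [-0.904, 0.033, 0.008] [0.0, -0.0, 0.063] rows>= 2
2 [-0.902, 0.077, 0.008] [0.0, -0.0, 0.063] rows>= 2
3 [-0.897, 0.122, 0.008] [0.0, -0.0, 0.063] rows>= 2
4 [-0.89, 0.166, 0.008] [0.0, -0.0, 0.063] rows>= 2
5 [-0.88, 0.21, 0.008] [0.0, -0.0, 0.063] rows>= 2
6 [-0.869, 0.253, 0.008] [0.0, -0.0, 0.063] rows>= 2
```

Call:
arm_command --gripper '[1,1,1]' --linear '[[-0.905,-0.012,0],[-0.905,-0.012,0],[-0.905,-0.012,0]]' --dr '[[0,0,0.063],[0,0,0.063],[0,0,0.063]]'

```text
time_s: 42.22
ee_pos: [562.0, 297.9, 196.6]
ee_rot: [-1.972, -2.445, 0.005]
wrist_force: [0.5, 0.6, -1.2]
gripper_width: 0.21
finger_force: 30.0
```

Call:
arm_command --gripper '[1,1,1]' --linear '[[-0.904,0.033,0],[-0.904,0.033,0],[-0.904,0.033,0]]' --dr '[[0,0,0.063],[0,0,0.063],[0,0,0.063]]'

```text
time_s: 42.47
ee_pos: [580.1, 227.8, 196.6]
ee_rot: [-2.032, -2.395, 0.004]
wrist_force: [-0.6, 0.0, -0.6]
gripper_width: 0.212
finger_force: 30.0
```

Call:
arm_command --gripper '[1,1,1]' --linear '[[-0.902,0.077,0],[-0.902,0.077,0],[-0.902,0.077,0]]' --dr '[[0,0,0.063],[0,0,0.063],[0,0,0.063]]'

```text
time_s: 42.72
ee_pos: [598.3, 158.0, 196.8]
ee_rot: [-2.091, -2.344, 0.003]
wrist_force: [-0.7, -0.3, -0.9]
gripper_width: 0.21
finger_force: 30.0
```

Call:
arm_command --gripper '[1,1,1]' --linear '[[-0.897,0.122,0],[-0.897,0.122,0],[-0.897,0.122,0]]' --dr '[[0,0,0.063],[0,0,0.063],[0,0,0.063]]'

```text
time_s: 42.97
ee_pos: [616.4, 88.2, 196.9]
ee_rot: [-2.148, -2.292, 0.002]
wrist_force: [-0.3, 0.4, -0.2]
gripper_width: 0.212
finger_force: 30.0
```

Call:
arm_command --gripper '[1,1,1]' --linear '[[-0.89,0.166,0],[-0.89,0.166,0],[-0.89,0.166,0]]' --dr '[[0,0,0.063],[0,0,0.063],[0,0,0.063]]'

```text
time_s: 43.22
ee_pos: [634.5, 18.1, 196.9]
ee_rot: [-2.204, -2.238, 0.002]
wrist_force: [0.1, -0.6, -1.4]
gripper_width: 0.21
finger_force: 30.0
```

Call:
arm_command --gripper '[1,1,1]' --linear '[[-0.88,0.21,0],[-0.88,0.21,0],[-0.88,0.21,0]]' --dr '[[0,0,0.063],[0,0,0.063],[0,0,0.063]]'

```text
time_s: 43.47
ee_pos: [652.6, -52.0, 196.8]
ee_rot: [-2.259, -2.183, 0.002]
wrist_force: [-0.2, 0.5, -0.5]
gripper_width: 0.21
finger_force: 30.0
```

Call:
arm_command --gripper '[1,1,1,1]' --linear '[[-0.869,0.253,0],[-0.869,0.253,0],[-0.869,0.253,0],[-0.869,0.253,0]]' --dr '[[0,0,0.063],[0,0,0.063],[0,0,0.063],[0,0,0.063]]'

```text
time_s: 43.8
ee_pos: [669.7, -118.8, 196.8]
ee_rot: [-2.309, -2.127, 0.001]
wrist_force: [-0.2, 0.3, -0.5]
gripper_width: 0.208
finger_force: 30.0
```

Call:
arm_command --gripper '[1,1,1,1,1]' --linear '[[0,0,0.4],[0,0,0.8],[0,0,0.9],[0,0,0.9],[0,0,0.9]]' --dr '[[0,0,0],[0,0,0],[0,0,0],[0,0,0],[0,0,0]]'

```text
time_s: 44.22
ee_pos: [670.2, -117.5, 127.0]
ee_rot: [-2.308, -2.131, -0.0]
wrist_force: [0.8, -0.3, -0.5]
gripper_width: 0.216
finger_force: 30.0
```

Call:
arm_command --gripper '[1,1,1]' --linear '[[0,0,0],[0,0,0],[0,0,0]]' --dr '[[0,0,0],[0,0,0],[0,0,0]]'

```text
time_s: 44.47
ee_pos: [670.4, -118.5, 128.0]
ee_rot: [2.308, 2.129, 0.002]
wrist_force: [0.2, 0.8, -0.3]
gripper_width: 0.21
finger_force: 30.0
```

```bash
python3 - <<'E'
from h import *
k=cam('wrist'); np.savez('w9.npz',K=k[0],T=k[1],ee=bot.state()['ee_pos'],er=bot.state()['ee_rot']); im=bot.camera('wrist')
print(bot.state()['ee_pos'],yaw()); u=proj(k,np.r_[W(213,-120),52]); print(u)
cv2.imwrite('pics/w9raw.png',im[:,:,::-1])
x0,y0=int(u[0])-80,int(u[1])-40; print(x0,y0)
cv2.imwrite('pics/w9.png',cv2.resize(cv2.convertScaleAbs(im[y0:y0+120,x0:x0+160,::-1],alpha=1.1),None,fx=5,fy=5,interpolation=cv2.INTER_CUBIC))
E
```

```text
[ 670.29414563 -118.49150494  127.65402117] 85.38448252027885
[273.91454413 168.26024922]
193 128
```

View pics/w9.png

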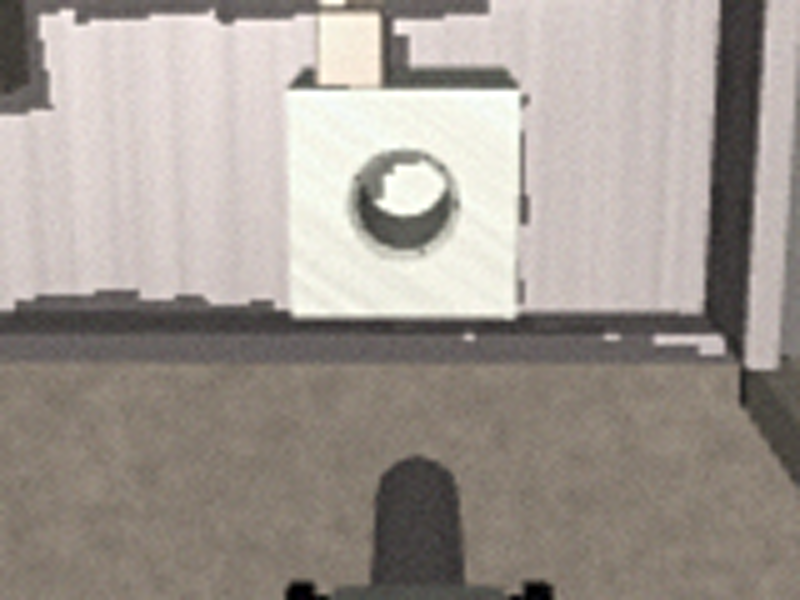

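The hole's mouth is centred at crop (405,202), and the block face is centred at (404,203). The pin's foot shows at columns 374–460 (centre 417), with its far edge at row 457.

```bash
python3 - <<'E'
from h import *
np.set_printoptions(suppress=True,precision=4)
d=np.load('w9.npz'); M=R.from_rotvec(d['er']).as_matrix(); ee=d['ee']; print(M, ee)
T=d['T']; print('Ttc', M.T@T[:3,:3], M.T@(T[:3,3]-ee))
k=(d['K'],T)
h=onz(k,(273.6,168.0),52); print('hole',h,'tool',M.T@(h-ee),'tray',tray(h))
f=onz(k,(193+416.5/5-.4,128+457/5),64.5); print('foot far edge tool',M.T@(f-ee))
# head in w8 recheck
d8=np.load('w8.npz'); Tm=bot.camera_model('wrist')['T_tool_cam']; T8=d8['T']@np.linalg.inv(Tm); p=onz((d8['K'],d8['T']),(276.6,283.8),98); print('head tool',T8[:3,:3].T@(p-T8[:3,3]),T8)
E
```

```text
[[ 0.0804  0.9968  0.0021]
 [ 0.9968 -0.0804 -0.0005]
 [-0.0003  0.0021 -1.    ]] [ 670.4176 -118.469   127.9713]
Ttc [[ 0.001  -0.9576 -0.2883]
 [ 1.      0.0008  0.0008]
 [-0.0005 -0.2883  0.9576]] [  81.1084    1.3051 -170.9214]
hole [673.2726 -78.0831  52.    ] tool [40.5092 -0.563  75.9572] tray [ 212.7662 -119.8054]
foot far edge tool [ 4.364   1.179  63.4725]
head tool [  1.2658   1.5845 -26.918 ] [[ -0.2626   0.9649   0.0005 543.2704]
 [  0.9649   0.2626   0.0002 371.8818]
 [  0.       0.0005  -1.      71.0812]
 [  0.       0.       0.       1.    ]]
```

```bash
python3 - <<'E'
from h import *
for i in range(3):
    s=bot.state(); print(s['time_s'],s['ee_pos'],s['ee_rot'],bot.camera_model('wrist')['T_tool_cam'][:3,3])
E
```

```text
44.5167 [ 670.29414563 -118.49150494  127.65402117] [2.30807808e+00 2.12925490e+00 1.56112360e-03] [  81.1086067     1.30479033 -170.92196485]
44.5167 [ 670.29414563 -118.49150494  127.65402117] [2.30807808e+00 2.12925490e+00 1.56112360e-03] [  81.1086067     1.30479033 -170.92196485]
44.5167 [ 670.29414563 -118.49150494  127.65402117] [2.30807808e+00 2.12925490e+00 1.56112360e-03] [  81.1086067     1.30479033 -170.92196485]
```

```bash
cat >> h.py <<'E'
Op=np.array([469.06,57.6])
def Wp(a,b): return Op+a*X+b*Y
def arcp(phi,off=12.,r=244.):
    p=np.radians(phi); d=np.array([np.cos(p),np.sin(p)]); n=np.array([-d[1],d[0]])
    return np.array([225,124])+r*d-off*n
E
python3 -c "
from h import *
plan(*Wp(*arcp(185,30)),195,85.4)
print(Wp(*arcp(185,30)))"
```

```text
0 [0.73, -0.588, -0.17] [0.0, 0.0, -0.0] rows>= 2
1 [0.73, -0.588, -0.169] [0.0, 0.0, -0.0] rows>= 2
2 [0.73, -0.588, -0.169] [0.0, 0.0, -0.0] rows>= 2
3 [0.73, -0.588, -0.169] [0.0, 0.0, -0.0] rows>= 2
4 [0.73, -0.588, -0.169] [0.0, 0.0, -0.0] rows>= 2
[459.07642257 191.45166436]
```

Call:
arm_command --gripper '[1,1,1,1]' --linear '[[0,0,-0.3],[0,0,-0.84],[0,0,-0.84],[0,0,-0.84]]' --dr '[[0,0,0],[0,0,0],[0,0,0],[0,0,0]]'

```text
time_s: 44.85
ee_pos: [670.9, -118.8, 196.8]
ee_rot: [2.306, 2.127, 0.005]
wrist_force: [-0.0, 0.5, -1.6]
gripper_width: 0.208
finger_force: 30.0
```

Call:
arm_command --gripper '[1,1,1,1]' --linear '[[0.73,-0.588,0],[0.73,-0.588,0],[0.73,-0.588,0],[0.73,-0.588,0]]' --dr '[[0,0,0],[0,0,0],[0,0,0],[0,0,0]]'

```text
time_s: 45.18
ee_pos: [626.9, -55.3, 193.3]
ee_rot: [-2.307, -2.132, 0.001]
wrist_force: [0.6, -0.3, -0.8]
gripper_width: 0.206
finger_force: 30.0
```

Call:
arm_command --gripper '[1,1,1,1]' --linear '[[0.73,-0.588,0],[0.73,-0.588,0],[0.73,-0.588,0],[0.73,-0.588,0]]' --dr '[[0,0,0],[0,0,0],[0,0,0],[0,0,0]]'

```text
time_s: 45.52
ee_pos: [585.5, 5.9, 193.5]
ee_rot: [2.308, 2.132, -0.0]
wrist_force: [0.8, 0.1, -1.5]
gripper_width: 0.207
finger_force: 30.0
```

Call:
arm_command --gripper '[1,1,1,1]' --linear '[[0.73,-0.588,0],[0.73,-0.588,0],[0.73,-0.588,0],[0.73,-0.588,0]]' --dr '[[0,0,0],[0,0,0],[0,0,0],[0,0,0]]'

```text
time_s: 45.85
ee_pos: [543.9, 67.5, 193.6]
ee_rot: [2.308, 2.131, 0.0]
wrist_force: [-0.5, -0.8, -1.3]
gripper_width: 0.205
finger_force: 30.0
```

Call:
arm_command --gripper '[1,1,1,1]' --linear '[[0.73,-0.588,0],[0.73,-0.588,0],[0.73,-0.588,0],[0.73,-0.588,0]]' --dr '[[0,0,0],[0,0,0],[0,0,0],[0,0,0]]'

```text
time_s: 46.18
ee_pos: [502.1, 129.3, 193.7]
ee_rot: [2.308, 2.131, 0.001]
wrist_force: [0.2, -0.4, 0.2]
gripper_width: 0.205
finger_force: 30.0
```

Call:
arm_command --gripper '[1,1,1,1]' --linear '[[0.73,-0.588,0],[0.73,-0.588,0],[0.73,-0.588,0],[0.73,-0.588,0]]' --dr '[[0,0,0],[0,0,0],[0,0,0],[0,0,0]]'

```text
time_s: 46.52
ee_pos: [460.1, 191.3, 193.7]
ee_rot: [2.308, 2.131, 0.001]
wrist_force: [0.7, -0.2, -1.3]
gripper_width: 0.206
finger_force: 30.0
```

Call:
arm_command --gripper '[1,1,1,1,1]' --linear '[[0,0,0.3],[0,0,0.6],[0,0,0.9],[0,0,0.9],[0,0,0.9]]' --dr '[[0,0,0],[0,0,0],[0,0,0],[0,0,0],[0,0,0]]'

```text
time_s: 46.93
ee_pos: [460.1, 190.2, 121.2]
ee_rot: [-2.31, -2.128, 0.003]
wrist_force: [-0.4, 0.3, -0.3]
gripper_width: 0.209
finger_force: 30.0
```

```bash
cat > arc.py <<'E'
from h import *
import sys
# from the present pose, row targets along the arc in tool units, chained in calls of 5 rows
phis=np.linspace(float(sys.argv[1]),float(sys.argv[2]),int(sys.argv[3])); z=float(sys.argv[4])
s=bot.state(); M=R.from_rotvec(s['ee_rot']); p=s['ee_pos'].copy(); print(p,yaw(),tray(p),s['wrist_force'])
for i in range(0,len(phis),5):
    rows=[np.r_[Wp(*arcp(f)),z] for f in phis[i:i+5]]
    print([np.round(M.inv().apply(q-p)/80,3).tolist() for q in rows]); p=rows[-1]
E
python3 arc.py 184 240 25 120.5
```

```text
[460.08313879 190.22175429 121.16146633] 85.28092753550303 [-21.25430379 130.53765965] [-0.37199813  0.2519558  -0.31403545]
[[-0.157, 0.005, 0.008], [-0.281, 0.01, 0.008], [-0.405, 0.02, 0.009], [-0.528, 0.036, 0.009], [-0.651, 0.056, 0.009]]
[[-0.122, 0.025, 0.0], [-0.242, 0.056, 0.0], [-0.362, 0.091, 0.0], [-0.479, 0.131, 0.0], [-0.595, 0.176, 0.0]]
[[-0.114, 0.05, -0.0], [-0.226, 0.104, -0.0], [-0.336, 0.162, -0.0], [-0.443, 0.225, -0.0], [-0.547, 0.293, -0.0]]
[[-0.102, 0.072, -0.0], [-0.2, 0.147, -0.0], [-0.296, 0.227, -0.0], [-0.388, 0.31, -0.0], [-0.477, 0.397, -0.0]]
[[-0.085, 0.091, -0.0], [-0.166, 0.185, -0.0], [-0.244, 0.282, -0.0], [-0.317, 0.382, -0.0], [-0.387, 0.486, -0.001]]
```

Call:
arm_command --gripper '[1,1,1,1,1]' --linear '[[-0.157,0.005,0.01],[-0.281,0.01,0.01],[-0.405,0.02,0.01],[-0.528,0.036,0.01],[-0.651,0.056,0.01]]' --dr '[[0,0,0],[0,0,0],[0,0,0],[0,0,0],[0,0,0]]'

```text
time_s: 47.35
ee_pos: [459.6, 138.0, 121.6]
ee_rot: [2.309, 2.129, 0.002]
wrist_force: [0.1, 0.5, -0.9]
gripper_width: 0.208
finger_force: 30.0
```

Call:
arm_command --gripper '[1,1,1,1,1]' --linear '[[-0.122,0.025,0],[-0.242,0.056,0],[-0.362,0.091,0],[-0.479,0.131,0],[-0.595,0.176,0]]' --dr '[[0,0,0],[0,0,0],[0,0,0],[0,0,0],[0,0,0]]'

```text
time_s: 47.77
ee_pos: [469.7, 89.7, 120.9]
ee_rot: [-2.309, -2.13, -0.0]
wrist_force: [0.6, 1.7, -0.9]
gripper_width: 0.21
finger_force: 30.0
```

Call:
arm_command --gripper '[1,1,1,1,1]' --linear '[[-0.114,0.05,0],[-0.226,0.104,0],[-0.336,0.162,0],[-0.443,0.225,0],[-0.547,0.293,0]]' --dr '[[0,0,0],[0,0,0],[0,0,0],[0,0,0],[0,0,0]]'

```text
time_s: 48.18
ee_pos: [489.7, 44.2, 120.8]
ee_rot: [-2.309, -2.13, 0.0]
wrist_force: [0.4, 1.7, -0.0]
gripper_width: 0.209
finger_force: 30.0
```

Call:
arm_command --gripper '[1,1,1,1,1]' --linear '[[-0.102,0.072,0],[-0.2,0.147,0],[-0.296,0.227,0],[-0.388,0.31,0],[-0.477,0.397,0]]' --dr '[[0,0,0],[0,0,0],[0,0,0],[0,0,0],[0,0,0]]'

```text
time_s: 48.6
ee_pos: [518.4, 3.8, 120.8]
ee_rot: [-2.309, -2.13, 0.0]
wrist_force: [-0.4, 2.6, -0.2]
gripper_width: 0.208
finger_force: 30.0
```

Call:
arm_command --gripper '[1,1,1,1,1]' --linear '[[-0.085,0.091,0],[-0.166,0.185,0],[-0.244,0.282,0],[-0.317,0.382,0],[-0.387,0.486,0]]' --dr '[[0,0,0],[0,0,0],[0,0,0],[0,0,0],[0,0,0]]'

```text
time_s: 49.02
ee_pos: [554.8, -30.0, 120.8]
ee_rot: [-2.309, -2.13, 0.0]
wrist_force: [-1.4, 2.4, -0.5]
gripper_width: 0.207
finger_force: 30.0
```

```bash
python3 arc.py 241 271 15 121; python3 -c "
from h import *
cv2.imwrite('pics/s2.png',cv2.resize(bot.camera('scene')[150:350,250:520,::-1],None,fx=2.9,fy=2.9,interpolation=cv2.INTER_CUBIC))"
```

```text
[554.83101294 -30.02024616 120.81807665] 85.38013968815223 [ 90.85154747 -81.39623695] [-1.44419437  2.39408548 -0.47032989]
[[-0.039, 0.046, -0.002], [-0.097, 0.144, -0.002], [-0.152, 0.245, -0.002], [-0.203, 0.347, -0.002], [-0.25, 0.451, -0.002]]
[[-0.043, 0.106, -0.0], [-0.082, 0.213, -0.0], [-0.117, 0.322, -0.0], [-0.148, 0.432, -0.0], [-0.175, 0.543, -0.0]]
[[-0.023, 0.112, -0.0], [-0.041, 0.225, -0.0], [-0.055, 0.338, -0.0], [-0.065, 0.452, -0.0], [-0.071, 0.566, -0.0]]
```

View pics/s2.png

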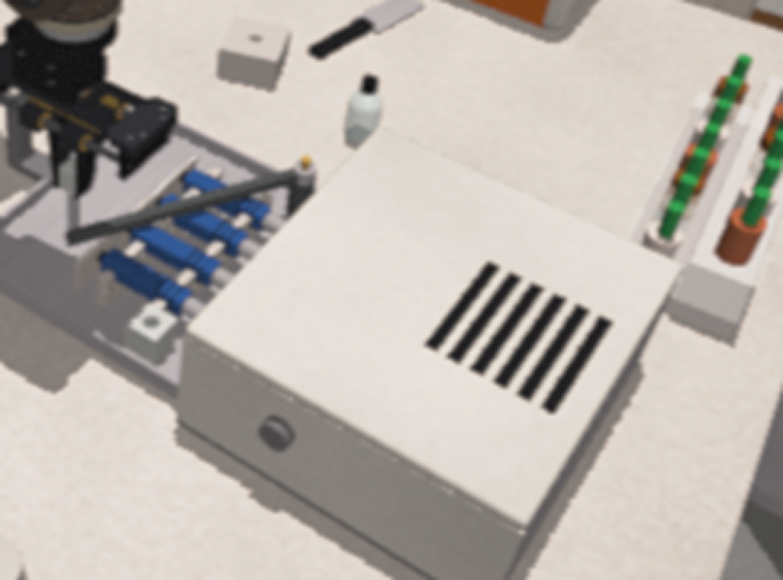

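The pin is pushing the bar across, and all four handpieces lie in their notches.

Call:
arm_command --gripper '[1,1,1,1,1]' --linear '[[-0.039,0.046,0],[-0.097,0.144,0],[-0.152,0.245,0],[-0.203,0.347,0],[-0.25,0.451,0]]' --dr '[[0,0,0],[0,0,0],[0,0,0],[0,0,0],[0,0,0]]'

```text
time_s: 49.48
ee_pos: [589.3, -52.7, 120.9]
ee_rot: [-2.309, -2.13, -0.0]
wrist_force: [-1.3, 2.8, -1.5]
gripper_width: 0.21
finger_force: 30.0
```

Call:
arm_command --gripper '[1,1,1,1,1]' --linear '[[-0.043,0.106,0],[-0.082,0.213,0],[-0.117,0.322,0],[-0.148,0.432,0],[-0.175,0.543,0]]' --dr '[[0,0,0],[0,0,0],[0,0,0],[0,0,0],[0,0,0]]'

```text
time_s: 49.9
ee_pos: [631.5, -70.0, 120.8]
ee_rot: [-2.309, -2.13, 0.0]
wrist_force: [-2.7, 2.6, -0.6]
gripper_width: 0.208
finger_force: 30.0
```

Call:
arm_command --gripper '[1,1,1,1,1]' --linear '[[-0.023,0.112,0],[-0.041,0.225,0],[-0.055,0.338,0],[-0.065,0.452,0],[-0.069,0.513,0]]' --dr '[[0,0,0],[0,0,0],[0,0,0],[0,0,0],[0,0,0]]'

```text
time_s: 50.32
ee_pos: [672.2, -78.8, 120.7]
ee_rot: [2.309, 2.13, 0.0]
wrist_force: [-1.9, 2.0, 1.5]
gripper_width: 0.204
finger_force: 30.0
```

Call:
arm_command --gripper '[1,1,1]' --linear '[[0,0,0],[0,0,0],[0,0,0]]' --dr '[[0,0,0],[0,0,0],[0,0,0]]'

```text
time_s: 50.57
ee_pos: [670.7, -78.5, 120.8]
ee_rot: [-2.309, -2.13, 0.001]
wrist_force: [-2.3, -0.3, -1.5]
gripper_width: 0.207
finger_force: 30.0
```

```bash
python3 -c "
from h import *
s=bot.state(); print(s['ee_pos'],yaw(),s['wrist_force'],s['ft_torque']); plan(671.7,-79.1,83,85.4)"
```

```text
[670.74591612 -78.5341136  120.77184027] 85.38470549542623 [-2.27746706 -0.33445884 -1.48482539] [0.11826643 0.71774076 0.00317136]
0 [-0.006, 0.013, 0.472] [-0.001, 0.0, -0.0] rows>= 1
```

Call:
arm_command --gripper '[1,1,1,1,1]' --linear '[[-0.006,0.013,0],[-0.006,0.013,0],[-0.006,0.013,0.03],[-0.006,0.013,0.06],[-0.006,0.013,0.09]]' --dr '[[0,0,0],[0,0,0],[0,0,0],[0,0,0],[0,0,0]]'

```text
time_s: 50.98
ee_pos: [672.2, -79.3, 113.7]
ee_rot: [2.309, 2.13, 0.0]
wrist_force: [-2.1, -0.2, 2.0]
gripper_width: 0.205
finger_force: 30.0
```

Call:
arm_command --gripper '[1,1,1,1,1]' --linear '[[0,0,0.02],[0,0,0.04],[0,0,0.06],[0,0,0.06],[0,0,0.06]]' --dr '[[0,0,0],[0,0,0],[0,0,0],[0,0,0],[0,0,0]]'

```text
time_s: 51.4
ee_pos: [672.0, -79.1, 108.5]
ee_rot: [-2.309, -2.13, 0.001]
wrist_force: [-3.6, 0.0, -2.0]
gripper_width: 0.211
finger_force: 30.0
```

Call:
arm_command --gripper '[1,1,1,1,1]' --linear '[[0,0,0.04],[0,0,0.08],[0,0,0.12],[0,0,0.16],[0,0,0.16]]' --dr '[[0,0,0],[0,0,0],[0,0,0],[0,0,0],[0,0,0]]'

```text
time_s: 51.82
ee_pos: [671.8, -79.0, 95.2]
ee_rot: [-2.308, -2.129, 0.001]
wrist_force: [-2.1, 0.5, -1.8]
gripper_width: 0.211
finger_force: 30.0
```

Call:
arm_command --gripper '[1,1,1,1,1]' --linear '[[0,0,0.04],[0,0,0.08],[0,0,0.12],[0,0,0.15],[0,0,0.15]]' --dr '[[0,0,0],[0,0,0],[0,0,0],[0,0,0],[0,0,0]]'

```text
time_s: 52.23
ee_pos: [671.9, -79.1, 83.3]
ee_rot: [-2.309, -2.13, 0.001]
wrist_force: [-2.8, -0.0, -1.5]
gripper_width: 0.209
finger_force: 30.0
```

Call:
arm_command --gripper '[1,1,1]' --linear '[[0,0,0.015],[0,0,0.025],[0,0,0.025]]' --dr '[[0,0,0],[0,0,0],[0,0,0]]'

```text
time_s: 52.48
ee_pos: [672.1, -79.1, 83.0]
ee_rot: [2.309, 2.13, 0.0]
wrist_force: [-5.8, 0.7, 8.5]
gripper_width: 0.21
finger_force: 30.0
```

Call:
arm_command --gripper '[0.1,0.1,0.1,0.1,0.1]' --linear '[[0,0,-0.02],[0,0,-0.02],[0,0,-0.02],[0,0,-0.02],[0,0,-0.02]]' --dr '[[0,0,0],[0,0,0],[0,0,0],[0,0,0],[0,0,0]]'

```text
time_s: 52.9
ee_pos: [672.4, -79.1, 83.6]
ee_rot: [2.309, 2.13, 0.001]
wrist_force: [-0.5, -0.0, 0.1]
gripper_width: 0.439
finger_force: 0.0
```

Call:
arm_command --gripper '[0,0,0,0,0]' --linear '[[0,0,-0.1],[0,0,-0.3],[0,0,-0.6],[0,0,-1],[0,0,-1]]' --dr '[[0,0,0],[0,0,0],[0,0,0],[0,0,0],[0,0,0]]'

```text
time_s: 53.32
ee_pos: [674.4, -79.5, 170.2]
ee_rot: [2.304, 2.125, 0.008]
wrist_force: [1.2, -0.5, 1.7]
gripper_width: 0.499
finger_force: 0.0
```

```bash
python3 -c "
from h import *
print(bot.state()['ee_pos'],bot.state()['gripper_width']); plan(425.9,62,180,175.2)"
```

```text
[674.39754637 -79.50302092 170.22190034] 0.49883687866043536
0 [0.378, -0.809, -0.038] [0.002, 0.002, -0.499] rows>= 4
1 [0.659, -0.604, -0.036] [0.002, 0.002, -0.499] rows>= 4
2 [0.839, -0.306, -0.034] [0.002, 0.002, -0.499] rows>= 4
3 [0.893, 0.038, -0.032] [0.002, 0.002, -0.499] rows>= 4
```

Call:
arm_command --gripper '[-0.3,-0.3,-0.3,-0.3,-0.3]' --linear '[[0.378,-0.809,-0.038],[0.378,-0.809,-0.038],[0.378,-0.809,-0.038],[0.378,-0.809,-0.038],[0.378,-0.809,-0.038]]' --dr '[[0,0,-0.499],[0,0,-0.499],[0,0,-0.499],[0,0,-0.499],[0,0,-0.499]]'

```text
time_s: 53.73
ee_pos: [610.7, -43.9, 167.5]
ee_rot: [1.852, 2.536, 0.001]
wrist_force: [-0.3, -0.5, 0.9]
gripper_width: 0.644
finger_force: 0.0
```

Call:
arm_command --gripper '[-0.3,-0.3,-0.3,-0.3]' --linear '[[0.659,-0.604,-0.036],[0.659,-0.604,-0.036],[0.659,-0.604,-0.036],[0.659,-0.604,-0.036]]' --dr '[[0,0,-0.499],[0,0,-0.499],[0,0,-0.499],[0,0,-0.499]]'

```text
time_s: 54.07
ee_pos: [548.1, -8.2, 170.0]
ee_rot: [1.317, 2.851, 0.0]
wrist_force: [0.7, -0.5, 0.4]
gripper_width: 0.645
finger_force: 0.0
```

Call:
arm_command --gripper '[-0.3,-0.3,-0.3,-0.3]' --linear '[[0.839,-0.306,-0.034],[0.839,-0.306,-0.034],[0.839,-0.306,-0.034],[0.839,-0.306,-0.034]]' --dr '[[0,0,-0.499],[0,0,-0.499],[0,0,-0.499],[0,0,-0.499]]'

```text
time_s: 54.4
ee_pos: [486.5, 27.0, 172.7]
ee_rot: [0.739, 3.052, 0.0]
wrist_force: [0.5, -0.0, 0.0]
gripper_width: 0.65
finger_force: 0.0
```

Call:
arm_command --gripper '[-0.3,-0.3,-0.3,-0.3,-0.3]' --linear '[[0.893,0.038,-0.032],[0.893,0.038,-0.032],[0.893,0.038,-0.032],[0.893,0.038,-0.032],[0.893,0.038,-0.032]]' --dr '[[0,0,-0.499],[0,0,-0.499],[0,0,-0.499],[0,0,-0.499],[0,0,-0.499]]'

```text
time_s: 54.82
ee_pos: [425.6, 62.0, 175.1]
ee_rot: [0.144, 3.137, 0.0]
wrist_force: [-1.4, -0.2, 0.1]
gripper_width: 0.649
finger_force: 0.0
```

```bash
python3 -c "
from h import *
a=bot.camera('scene')[170:290,260:400,::-1]; b=bot.camera('top')[130:270,190:340,::-1]
a=cv2.resize(a,(490,420),interpolation=cv2.INTER_CUBIC); cv2.imwrite('pics/s3.png',np.hstack([a,cv2.resize(b,(310,289))[:420] if 0 else cv2.copyMakeBorder(cv2.resize(b,(310,289),interpolation=cv2.INTER_CUBIC),0,131,0,0,0)]))
print(bot.state()['ee_pos'],yaw()); plan(425.9,62,70,175.2)"
```

```text
[425.23701952  61.88149244 174.79638448] 174.76708566883252
0 [-0.004, 0.001, 0.655] [0.0, 0.0, -0.005] rows>= 2
1 [-0.004, 0.001, 0.655] [0.0, 0.0, -0.005] rows>= 2
```

View pics/s3.png

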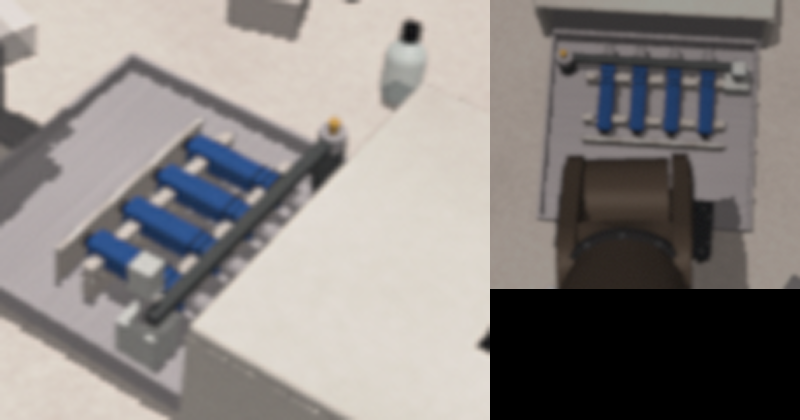

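The scene shows four handpieces in the notches, the bar across them and leaning on the seated pin. Next I push the drawer shut.

Call:
arm_command --gripper '[-0.3,-0.3,-0.3,-0.3]' --linear '[[-0.004,0,0.4],[-0.004,0,0.8],[-0.004,0,1],[-0.004,0,1]]' --dr '[[0,0,-0.01],[0,0,-0.01],[0,0,-0.01],[0,0,-0.01]]'

```text
time_s: 55.25
ee_pos: [423.6, 61.9, 92.1]
ee_rot: [-0.128, -3.134, 0.0]
wrist_force: [-0.4, 0.1, 0.8]
gripper_width: 0.65
finger_force: 0.0
```

Call:
arm_command --gripper '[-0.3,-0.3,-0.3,-0.3]' --linear '[[0,0,0.2],[0,0,0.3],[0,0,0.3],[0,0,0.3]]' --dr '[[0,0,0],[0,0,0],[0,0,0],[0,0,0]]'

```text
time_s: 55.58
ee_pos: [424.5, 62.3, 71.2]
ee_rot: [-0.122, -3.139, -0.0]
wrist_force: [0.2, -0.2, 1.3]
gripper_width: 0.651
finger_force: 0.0
```

Call:
arm_command --gripper '[1,1,1,1,1]' --linear '[[0,0,0],[0,0,0],[0,0,0],[0,0,0],[0,0,0]]' --dr '[[0,0,0],[0,0,0],[0,0,0],[0,0,0],[0,0,0]]'

```text
time_s: 56.0
ee_pos: [424.2, 62.4, 71.1]
ee_rot: [0.119, 3.139, 0.0]
wrist_force: [-0.2, 0.0, 0.6]
gripper_width: 0.357
finger_force: 0.0
```

Call:
arm_command --gripper '[1,1,1,1]' --linear '[[0,0,0],[0,0,0],[0,0,0],[0,0,0]]' --dr '[[0,0,0],[0,0,0],[0,0,0],[0,0,0]]'

```text
time_s: 56.33
ee_pos: [424.2, 63.4, 71.1]
ee_rot: [0.121, 3.139, 0.002]
wrist_force: [0.1, 14.4, 2.2]
gripper_width: 0.312
finger_force: 30.0
```

Call:
arm_command --gripper '[1,1,1,1,1]' --linear '[[-0.05,0,0],[-0.12,0,0],[-0.2,0,0],[-0.3,0,0],[-0.4,0,0]]' --dr '[[0,0,0],[0,0,0],[0,0,0],[0,0,0],[0,0,0]]'

```text
time_s: 56.75
ee_pos: [454.7, 60.8, 71.1]
ee_rot: [-0.12, -3.136, -0.002]
wrist_force: [-7.9, 10.0, 9.2]
gripper_width: 0.315
finger_force: 30.0
```

Call:
arm_command --gripper '[1,1,1,1,1]' --linear '[[-0.12,0,0],[-0.24,0,0],[-0.36,0,0],[-0.48,0,0],[-0.6,0,0]]' --dr '[[0,0,0],[0,0,0],[0,0,0],[0,0,0],[0,0,0]]'

```text
time_s: 57.17
ee_pos: [502.7, 56.9, 71.1]
ee_rot: [-0.12, -3.136, -0.001]
wrist_force: [-8.6, 4.4, 9.3]
gripper_width: 0.313
finger_force: 30.0
```

Call:
arm_command --gripper '[1,1,1,1,1]' --linear '[[-0.12,0,0],[-0.24,0,0],[-0.36,0,0],[-0.48,0,0],[-0.6,0,0]]' --dr '[[0,0,0],[0,0,0],[0,0,0],[0,0,0],[0,0,0]]'

```text
time_s: 57.58
ee_pos: [550.6, 52.9, 71.1]
ee_rot: [-0.12, -3.136, -0.0]
wrist_force: [-9.5, 0.3, 9.0]
gripper_width: 0.309
finger_force: 30.0
```

Call:
arm_command --gripper '[1,1,1,1,1]' --linear '[[-0.12,0,0],[-0.24,0,0],[-0.36,0,0],[-0.48,0,0],[-0.6,0,0]]' --dr '[[0,0,0],[0,0,0],[0,0,0],[0,0,0],[0,0,0]]'

```text
time_s: 58.0
ee_pos: [598.5, 48.9, 71.2]
ee_rot: [-0.12, -3.136, 0.0]
wrist_force: [-9.1, -2.6, 9.1]
gripper_width: 0.314
finger_force: 30.0
```

Call:
arm_command --gripper '[1,1,1,1,1]' --linear '[[-0.12,0,0],[-0.24,0,0],[-0.36,0,0],[-0.48,0,0],[-0.6,0,0]]' --dr '[[0,0,0],[0,0,0],[0,0,0],[0,0,0],[0,0,0]]'

```text
time_s: 58.42
ee_pos: [646.4, 44.9, 71.1]
ee_rot: [-0.12, -3.136, 0.001]
wrist_force: [-9.4, -4.6, 8.1]
gripper_width: 0.314
finger_force: 30.0
```

Call:
arm_command --gripper '[1,1,1,1,1]' --linear '[[-0.1,0,0],[-0.2,0,0],[-0.3,0,0],[-0.4,0,0],[-0.45,0,0]]' --dr '[[0,0,0],[0,0,0],[0,0,0],[0,0,0],[0,0,0]]'

```text
time_s: 58.83
ee_pos: [682.9, 41.8, 71.1]
ee_rot: [-0.12, -3.137, 0.001]
wrist_force: [-8.4, -5.5, 7.6]
gripper_width: 0.314
finger_force: 30.0
```

Call:
arm_command --gripper '[1,1,1,1,1]' --linear '[[-0.04,0,0],[-0.08,0,0],[-0.12,0,0],[-0.16,0,0],[-0.16,0,0]]' --dr '[[0,0,0],[0,0,0],[0,0,0],[0,0,0],[0,0,0]]'

```text
time_s: 59.25
ee_pos: [695.6, 40.8, 71.2]
ee_rot: [-0.12, -3.138, 0.001]
wrist_force: [-3.5, -6.4, 4.4]
gripper_width: 0.313
finger_force: 30.0
```

Call:
arm_command --gripper '[1,1,1]' --linear '[[-0.025,0,0],[-0.04,0,0],[-0.04,0,0]]' --dr '[[0,0,0],[0,0,0],[0,0,0]]'

```text
time_s: 59.5
ee_pos: [698.2, 40.6, 71.1]
ee_rot: [-0.12, -3.137, 0.001]
wrist_force: [-8.5, -5.8, 6.6]
gripper_width: 0.313
finger_force: 30.0
```

Call:
arm_command --gripper '[1,1,1]' --linear '[[-0.015,0,0],[-0.025,0,0],[-0.025,0,0]]' --dr '[[0,0,0],[0,0,0],[0,0,0]]'

```text
time_s: 59.75
ee_pos: [698.4, 40.6, 71.1]
ee_rot: [-0.12, -3.132, 0.001]
wrist_force: [-17.1, -5.6, 11.6]
gripper_width: 0.315
finger_force: 30.0
```

Call:
arm_command --gripper '[1,1,1]' --linear '[[-0.015,0,0],[-0.025,0,0],[-0.025,0,0]]' --dr '[[0,0,0],[0,0,0],[0,0,0]]'

```text
time_s: 60.0
ee_pos: [699.1, 40.5, 70.9]
ee_rot: [-0.12, -3.129, 0.001]
wrist_force: [-22.2, -5.5, 14.8]
gripper_width: 0.313
finger_force: 30.0
```

Call:
arm_command --gripper '[-0.3,-0.3,-0.3,-0.3,-0.3]' --linear '[[0.02,0,0],[0.02,0,0],[0.02,0,0],[0.02,0,0],[0.02,0,0]]' --dr '[[0,0,0],[0,0,0],[0,0,0],[0,0,0],[0,0,0]]'

```text
time_s: 60.42
ee_pos: [701.9, 41.4, 70.7]
ee_rot: [0.119, 3.139, 0.0]
wrist_force: [0.2, -0.6, 0.4]
gripper_width: 0.607
finger_force: 0.0
```

Call:
arm_command --gripper '[-0.3,-0.3,-0.3,-0.3,-0.3]' --linear '[[0,0,-0.1],[0,0,-0.4],[0,0,-0.7],[0,0,-1],[0,0,-1]]' --dr '[[0,0,0],[0,0,0],[0,0,0],[0,0,0],[0,0,0]]'

```text
time_s: 60.83
ee_pos: [703.6, 41.3, 156.6]
ee_rot: [0.119, 3.132, 0.0]
wrist_force: [-0.1, 0.6, 0.6]
gripper_width: 0.651
finger_force: 0.0
```

Call:
arm_command --gripper '[-0.3,-0.3,-0.3,-0.3]' --linear '[[0.6,0,-0.8],[0.6,0,-0.8],[0.6,0,-0.8],[0.6,0,-0.8]]' --dr '[[0,0,0],[0,0,0],[0,0,0],[0,0,0]]'

```text
time_s: 61.17
ee_pos: [653.8, 45.1, 217.2]
ee_rot: [0.119, 3.136, 0.0]
wrist_force: [-0.3, 0.0, -0.4]
gripper_width: 0.65
finger_force: 0.0
```

Call:
arm_command --gripper '[-0.3,-0.3,-0.3,-0.3]' --linear '[[0.8,0,0],[0.8,0,0],[0.8,0,0],[0.8,0,0]]' --dr '[[0,0,0],[0,0,0],[0,0,0],[0,0,0]]'

```text
time_s: 61.5
ee_pos: [589.8, 49.8, 214.4]
ee_rot: [-0.119, -3.139, -0.0]
wrist_force: [0.4, 0.9, -0.1]
gripper_width: 0.65
finger_force: 0.0
```

```bash
python3 - <<'E'
from h import *
# lip edge and handle: pixel columns of brightness near drawer in wrist view, compared with prediction for shut drawer
k=cam('wrist'); im=bot.camera('wrist'); cv2.imwrite('pics/w10.png',im[:,:,::-1])
g=cv2.cvtColor(im,cv2.COLOR_RGB2GRAY).astype(int)
Os=O+275*X
pz=lambda a,b,z:proj(k,np.r_[Os+a*X+b*Y,z]).round(1)
print('pred handle top front/back',pz(-53,0,105),pz(-37,0,105),'lip top',pz(0,-50,30),'lip front bottom',pz(0,-50,2))
c=int(pz(0,-50,30)[0]); r=int(pz(0,-50,30)[1]); print('col',c,list(zip(range(r-25,r+25),g[r-25:r+25,c-2:c+3].mean(1).round().astype(int).tolist())))
c=int(pz(-45,0,105)[0]); r=int(pz(-45,0,105)[1]); print('col',c,list(zip(range(r-35,r+20),g[r-35:r+20,c-2:c+3].mean(1).round().astype(int).tolist())))
E
```

```text
pred handle top front/back [275.2 309.4] [275.1 323.7] lip top [234.4 312.1] lip front bottom [237.  299.7]
col 234 [(287, 170), (288, 174), (289, 177), (290, 172), (291, 167), (292, 167), (293, 167), (294, 171), (295, 171), (296, 174), (297, 178), (298, 178), (299, 134), (300, 37), (301, 25), (302, 41), (303, 49), (304, 49), (305, 55), (306, 54), (307, 52), (308, 26), (309, 16), (310, 15), (311, 21), (312, 28), (313, 28), (314, 30), (315, 37), (316, 28), (317, 22), (318, 26), (319, 30), (320, 31), (321, 31), (322, 31), (323, 29), (324, 32), (325, 29), (326, 32), (327, 30), (328, 29), (329, 31), (330, 30), (331, 25), (332, 33), (333, 31), (334, 28), (335, 28), (336, 28)]
col 275 [(281, 34), (282, 31), (283, 33), (284, 33), (285, 33), (286, 32), (287, 33), (288, 34), (289, 32), (290, 34), (291, 32), (292, 34), (293, 32), (294, 34), (295, 33), (296, 33), (297, 32), (298, 34), (299, 34), (300, 33), (301, 33), (302, 35), (303, 32), (304, 33), (305, 34), (306, 33), (307, 36), (308, 21), (309, 16), (310, 20), (311, 20), (312, 19), (313, 24), (314, 29), (315, 53), (316, 50), (317, 31), (318, 39), (319, 53), (320, 50), (321, 28), (322, 30), (323, 31), (324, 30), (325, 29), (326, 31), (327, 32), (328, 29), (329, 31), (330, 30), (331, 31), (332, 31), (333, 31), (334, 29), (335, 27)]
```

```bash
python3 -c "
from cell import bot
print(bot.sign_off())"
```

```text
the job is handed in; nothing more can be done
None
```

I handed the job in at about 61 s: all four handpieces are in their own notches nose to the back, the hold-down arm rests against the fully seated pin, and the drawer is pushed fully shut.

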